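Clip the pipe-clamp loggers onto the pressure stems and start the recording

ROBOT

A 6-joint arm with a two-finger parallel gripper is mounted at the origin on the work surface. World frame = base frame: x ahead of the robot, y to its left, z up, the work surface at z = 0. Lengths are in m, angles in rad, forces in N, time in s.
With the tool pointing down it reaches from about 0.4 to 0.825 m from the base axis. Payload 7 kg.
Tool frame: the origin (TCP) lies on the centre line of the jaws, within the pads' length; the fingertips stand 25 mm ahead of it and the grasp point (between the pads) lies 6 mm ahead of it; z points along the fingers, y is the direction in which the jaws open and shut (so a half turn about z gives the same grasp; the last joint's range is limited). The gripper opens to 88 mm and grips with 3 to 60 N. Pads are 19 mm wide; open, the fingers measure 130 mm over their backs; the gripper's body (78 mm by 193 mm) begins 47 mm behind the grasp point.
Start: joints at [-0.85, 0.359, 0.012, 0, -1.224, -0.288], TCP at [0.283, -0.613, 0.252] pointing down, gripper open.
Joint ranges: [-3.07, 3.07], [-1.43, 2.12], [-1.02, 1.25], [-3.03, 1.67], [-3.05, -0], [-3.03, 3.03]. Speed limits (rad/s): [2.39, 2.39, 3.01, 3.14, 3.14, 3.14].

INTERFACE

Orientations are given as [roll, pitch, yaw] about the fixed x, y, z axes, in that order (R = Rz(yaw) Ry(pitch) Rx(roll)).
In Python, from station import * gives the robot as it stands. The module is installed in compiled form; this text tells all that it offers.
- The arm moves only by the tool step_arm, never from a script. Its argument "commands" is text: rows parted by semicolons, each of 6 numbers parted by spaces: the shift along the tool's x, y, z in mm, then the turn, a rotation vector about the tool's x, y, z in rad. A call has 1 to 8 rows; each row shifts and turns the commanded pose from where the row before left it, along the tool's axes as they then stand; what a row does not reach is not made up. A row lasts 1/8 s, in which the tool goes at most 62.5 mm and 10.7 degrees, less where a joint would pass 70% of its speed; a pose out of reach is approached as far as the arm can. A call is refused whole if a number of a shift passes 62.5 or a number of a turn 0.188, either way. A call with a gripper value outside its range is refused whole. "jaw" is the finger opening in mm, from 0 to 87.6, set as the call begins (left out, the last holds). The fingers move at their own pace and stop on an object; "grip_force" is the grip in N (left out, the last holds). Time passes only in rows, so rows that do not move let the fingers close. It gives the time, the measured TCP pose, the force and the opening at its end, in the units of the state.
- get_state(): the state, without advancing time (a new reading comes with each control period).
- grab_frame(name): name is "side" or "top" or "wrist"; returns a dict with "frame" (384x512x3 uint8, red, green, blue), "fovy" (degrees; the focal length in pixels is half the picture's height over the tangent of half this angle, whatever the lens; pixels are square), "cx", "cy" (the principal point, pixels), "rvec" (rotation vector, rad) and "tvec" (3), from world to camera coordinates, as OpenCV has them; the wrist camera has in their place "tool_from_camera" (4x4, takes a point from camera to tool coordinates, whose origin is the TCP and whose axes are the flange's). Camera axes: x right, y down, z forward; pixel columns grow to the right and rows downward; lengths in m; the calibration is good to about 2 mm. A picture is of the moment at which its call begins: read the wrist's pose just before it. There is no depth.
- job_done(): hands the job in, once; it reports no verdict.
Trained networks look in a picture, given as the dict that the camera call returned (one of the last four; its "shot" number tells which), for a name from the list of things; names that differ only in an ending like _2 or _b are one class to them, and where a whole thing is asked for, a point or a joint stands for the part that bears it (a point fixed in the world has none). Each returns a list of dicts, best first, with "conf" (0 to 1); they miss things now and then, are a little off and sometimes report something else, mostly with a low value. They report only what shows in the picture. A call takes as long as a camera call.
- recognise(picture, name): "pixel" ([column, row] in pixels, amid what is visible of it).
The state is a dict: "t": time; "q": joint angles; "qd": joint speeds; "joint_efforts": joint torques, N m; "eef_pos": TCP position; "ee_rot": TCP orientation; "force": force on the tool from outside, world axes, zero at the start; "moment": the same for the moment, N m; "width": finger opening in m.
Only numpy, scipy, OpenCV 4.12 (cv2) and the standard library are available. Lean on these libraries where they do the work, as an engineer would, in place of code of your own. Each camera call takes 0.05 s, during which the arm holds its last target.

TASK

Press the blue console key to zero the temperature loggers, then clip each logger (spring clamp) on the bench onto the steel stem with the collar of its own colour: squeeze the handles, push the open jaws level onto the bare pipe above the collar and let go, so that it holds by its spring. When all are on, press yellow (arm), then green (record), then blue again (lock), one key at a time, right down and let up; never press red (cancel), and leave the stacked weights and the jars alone.

Things in the scene. Friction and masses are not known exactly. Their poses are not given: they have to be found in the camera images.
- clamp_red: Loose spring clamp (clip-on logger) with red handles, like a big clothes peg, 118 mm long, 32 mm high, about 90 g, lying flat (either face up works); may be absent. Origin: on the hinge pin, at mid height; z along the pin. Its centreline points along (cos(q/2), -sin(q/2)) in this frame's x, y (q: its joint): jaws ahead, tips at 48 mm, hollow centred 38 mm from the pin; handles 15 to 67 mm behind the pin.
- clamp_red_arm (a joint): Angle q of the red clamp, rad: 0 at rest, 0.16 on a stem, 0.56 fully squeezed (stop; handles then parallel, jaw gap 28 mm). Squeezing the handles opens the jaws, about 10 N; more does no harm. Squeeze level, 44 mm behind the pin; there the width over the handles is 47 mm at rest, 40 mm on a stem, 23 mm fully squeezed.
- stem_red_seat (a point): Fixed upright steel stem with red collar and red tip: point on its axis at the collar's top, 36 mm above the bench. Stem 18 mm in diameter, top 49 mm above this point; collar 30 mm, grey foot 64 mm in diameter, 12 mm high. A clamp goes on sideways, from any side, lying level, pin's middle 16 to 24 mm above this point.
- clamp_blue: Loose spring clamp (clip-on logger) with blue handles, like a big clothes peg, 118 mm long, 32 mm high, about 90 g, lying flat (either face up works); may be absent. Origin: on the hinge pin, at mid height; z along the pin. Its centreline points along (cos(q/2), -sin(q/2)) in this frame's x, y (q: its joint): jaws ahead, tips at 48 mm, hollow centred 38 mm from the pin; handles 15 to 67 mm behind the pin.
- clamp_blue_arm (a joint): Angle q of the blue clamp, rad: 0 at rest, 0.16 on a stem, 0.56 fully squeezed (stop; handles then parallel, jaw gap 28 mm). Squeezing the handles opens the jaws, about 10 N; more does no harm. Squeeze level, 44 mm behind the pin; there the width over the handles is 47 mm at rest, 40 mm on a stem, 23 mm fully squeezed.
- stem_blue_seat (a point): Fixed upright steel stem with blue collar and blue tip: point on its axis at the collar's top, 36 mm above the bench. Stem 18 mm in diameter, top 49 mm above this point; collar 30 mm, grey foot 64 mm in diameter, 12 mm high. A clamp goes on sideways, from any side, lying level, pin's middle 16 to 24 mm above this point.
- clamp_yellow: Loose spring clamp (clip-on logger) with yellow handles, like a big clothes peg, 118 mm long, 32 mm high, about 90 g, lying flat (either face up works); may be absent. Origin: on the hinge pin, at mid height; z along the pin. Its centreline points along (cos(q/2), -sin(q/2)) in this frame's x, y (q: its joint): jaws ahead, tips at 48 mm, hollow centred 38 mm from the pin; handles 15 to 67 mm behind the pin.
- clamp_yellow_arm (a joint): Angle q of the yellow clamp, rad: 0 at rest, 0.16 on a stem, 0.56 fully squeezed (stop; handles then parallel, jaw gap 28 mm). Squeezing the handles opens the jaws, about 10 N; more does no harm. Squeeze level, 44 mm behind the pin; there the width over the handles is 47 mm at rest, 40 mm on a stem, 23 mm fully squeezed.
- stem_yellow_seat (a point): Fixed upright steel stem with yellow collar and yellow tip: point on its axis at the collar's top, 36 mm above the bench. Stem 18 mm in diameter, top 49 mm above this point; collar 30 mm, grey foot 64 mm in diameter, 12 mm high. A clamp goes on sideways, from any side, lying level, pin's middle 16 to 24 mm above this point.
- clamp_green: Loose spring clamp (clip-on logger) with green handles, like a big clothes peg, 118 mm long, 32 mm high, about 90 g, lying flat (either face up works); may be absent. Origin: on the hinge pin, at mid height; z along the pin. Its centreline points along (cos(q/2), -sin(q/2)) in this frame's x, y (q: its joint): jaws ahead, tips at 48 mm, hollow centred 38 mm from the pin; handles 15 to 67 mm behind the pin.
- clamp_green_arm (a joint): Angle q of the green clamp, rad: 0 at rest, 0.16 on a stem, 0.56 fully squeezed (stop; handles then parallel, jaw gap 28 mm). Squeezing the handles opens the jaws, about 10 N; more does no harm. Squeeze level, 44 mm behind the pin; there the width over the handles is 47 mm at rest, 40 mm on a stem, 23 mm fully squeezed.
- stem_green_seat (a point): Fixed upright steel stem with green collar and green tip: point on its axis at the collar's top, 36 mm above the bench. Stem 18 mm in diameter, top 49 mm above this point; collar 30 mm, grey foot 64 mm in diameter, 12 mm high. A clamp goes on sideways, from any side, lying level, pin's middle 16 to 24 mm above this point.
- key_red (a joint): Travel of the red key, m: 0 up, 0.006 fully down; spring, 4 N at full travel. Counts as pressed from 0.004.
- key_red_top (a point): Centre of the top of the red round key, 28 mm in diameter, on the console; pressed straight down. The four keys stand in a square of 64 mm; which is where varies.
- key_blue (a joint): Travel of the blue key, m: 0 up, 0.006 fully down; spring, 4 N at full travel. Counts as pressed from 0.004.
- key_blue_top (a point): Centre of the top of the blue round key, 28 mm in diameter, on the console; pressed straight down. The four keys stand in a square of 64 mm; which is where varies.
- key_yellow (a joint): Travel of the yellow key, m: 0 up, 0.006 fully down; spring, 4 N at full travel. Counts as pressed from 0.004.
- key_yellow_top (a point): Centre of the top of the yellow round key, 28 mm in diameter, on the console; pressed straight down. The four keys stand in a square of 64 mm; which is where varies.
- key_green (a joint): Travel of the green key, m: 0 up, 0.006 fully down; spring, 4 N at full travel. Counts as pressed from 0.004.
- key_green_top (a point): Centre of the top of the green round key, 28 mm in diameter, on the console; pressed straight down. The four keys stand in a square of 64 mm; which is where varies.
- console: Flat white keypad console, fixed, 200 x 160 mm, top 22 mm above the bench, with a grey display hood 34 mm high at its +x end (72 to 117 mm from the origin). Origin: on the bench under the centre of the four keys. It may stand to the left or right.
- weights: Bystander: stack of four steel weight discs, 150 mm in diameter, 62 mm high, 8 kg; origin at the centre of its underside. Leave alone.
- jar_a: Bystander: black plastic jar with a paper label, 66 mm in diameter, 95 mm high; origin at the centre of its underside. Leave alone.
- jar_b: Bystander: black plastic jar with a paper label, 66 mm in diameter, 95 mm high; origin at the centre of its underside. Leave alone.

How it is judged:
By the outcome, as a careful person would: the job done as asked, in the order asked, and still so for the second after the job is handed in, with the robot touching nothing.
Of clamp_red, clamp_blue, clamp_yellow, clamp_green only 3 to 4 are there at a start; the rules pass over those that are not, and their reading is None.
At some moment in a run one of clamp_red, clamp_blue, clamp_yellow, clamp_green may be knocked a few centimetres aside while the robot is not near it.
Once in a run the grip may slacken for a moment while it holds something.
It also fails if it takes over 208 s, if anything falls off the work surface, if the arm or the gripper's body presses on something with over 40 N, if the wrist force passes 120 N, or if a joint passes its speed limit or range.

## Working session

There is one attempt and no reset: what is moved stays moved. The work goes in short steps, Python scripts to look and compute and a tool call to move; the robot and the scene stay as the last step left them, time stands still between calls to the robot, and variables do not carry over. Pictures are saved under pics/ and viewed, and the job is handed in when it is done.

Besides the shell and the picture viewer there is one more tool, called in YAML: its name, and indented under it one key for each argument. step_arm: Moves the arm, as the interface text tells. Its arguments: {"type":"object","properties":{"commands":{"type":"string"},"jaw":{"type":"number"},"grip_force":{"type":"number"}},"required":["commands"]}

```bash
mkdir -p pics; ls; python3 - <<'E'
from station import *
import cv2
s=get_state();print(s['t'],s['q'],s['eef_pos'],s['ee_rot'],s['width'],s['force'])
for n in("side","top","wrist"):
    f=grab_frame(n);cv2.imwrite(f"pics/a_{n}.png",f["frame"][:,:,::-1])
    print({k:v for k,v in f.items() if k!="frame"})
E
```

```text
pics
0.0 [-8.49906869e-01  3.59381279e-01  1.10197989e-02 -3.60817734e-04
 -1.22411683e+00 -2.88123386e-01] [ 0.28287275 -0.61234398  0.25060737] [ 3.13988361e+00 -1.52782530e-04 -2.70894933e+00] 0.0878953448276621 [ 0.76182787  0.20709912 -0.00318047]
{'fovy': 57.784474824479595, 'cx': 252.57355139826413, 'cy': 193.93436965540326, 'rvec': array([ 0.20592372, -2.83064547,  1.24581199]), 'tvec': array([0.5788709 , 0.1015104 , 0.91938591]), 'shot': 1}
{'fovy': 42.43398273472691, 'cx': 251.09952473396294, 'cy': 189.05027822792076, 'rvec': array([ 2.11679733, -2.12156747,  0.1702611 ]), 'tvec': array([0.00901109, 0.58435643, 1.33379463]), 'shot': 2}
{'fovy': 69.48127842700993, 'cx': 261.07149563707003, 'cy': 189.02670464413015, 'tool_from_camera': array([[-4.54238217e-04, -9.57235058e-01, -2.89310969e-01,
         7.81171010e-02],
       [ 9.99999722e-01, -6.05911401e-04,  4.34693318e-04,
        -1.10534788e-04],
       [-5.91400498e-04, -2.89310691e-01,  9.57235067e-01,
        -1.33492073e-01],
       [ 0.00000000e+00,  0.00000000e+00,  0.00000000e+00,
         1.00000000e+00]]), 'shot': 3}
```

View pics/a_top.png

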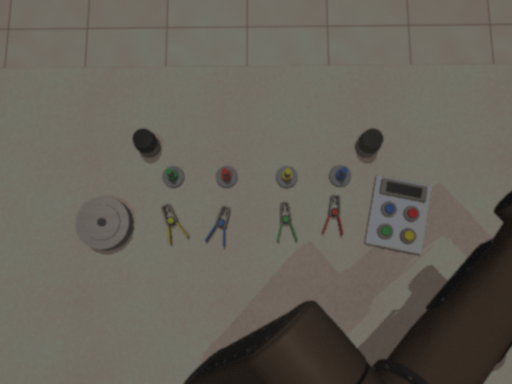

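View pics/a_side.png

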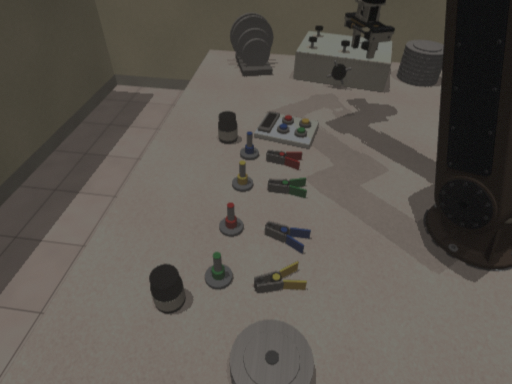

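View pics/a_wrist.png

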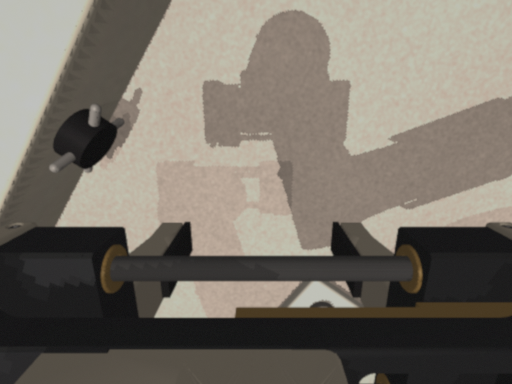

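The top view shows four clamps with pins near (170,220) yellow, (222,222) blue, (286,218) green and (334,213) red. The stems are at (172,176) green, (227,175) red, (287,175) yellow and (340,174) blue. The console is on the right, with its keys at blue (389,209), red (411,214), green (386,231) and yellow (408,236).

```bash
cat > h.py <<'E'
import numpy as np, cv2
from scipy.spatial.transform import Rotation as Ro
from station import *
def cam(f,st=None):
    H=f["frame"].shape[0]; fl=H/2/np.tan(np.radians(f["fovy"])/2)
    K=np.array([[fl,0,f["cx"]],[0,fl,f["cy"]],[0,0,1]])
    if "rvec" in f:
        R=cv2.Rodrigues(f["rvec"])[0]; t=np.array(f["tvec"])
    else:
        T=np.eye(4);T[:3,:3]=Ro.from_euler('xyz',st["ee_rot"]).as_matrix();T[:3,3]=st["eef_pos"]
        M=np.linalg.inv(T@f["tool_from_camera"]); R=M[:3,:3];t=M[:3,3]
    return K,R,t
def ray(c,p):
    K,R,t=c; d=R.T@np.linalg.inv(K)@np.array([p[0],p[1],1.]); return -R.T@t, d/np.linalg.norm(d)
def onz(c,p,z):
    o,d=ray(c,p); return o+d*(z-o[2])/d[2]
def tri(c1,p1,c2,p2):
    o1,d1=ray(c1,p1);o2,d2=ray(c2,p2)
    A=np.stack([d1,-d2],1); s=np.linalg.lstsq(A,o2-o1,rcond=None)[0]
    a=o1+s[0]*d1;b=o2+s[1]*d2; return (a+b)/2,np.linalg.norm(a-b)
def proj(c,X):
    K,R,t=c; x=K@(R@np.asarray(X)+t); return x[:2]/x[2]
E
python3 - <<'E'
from h import *
ft=grab_frame("top");fs=grab_frame("side");ct=cam(ft);cs=cam(fs)
np.set_printoptions(precision=4,suppress=True)
names=[f"clamp_{c}" for c in("red","blue","yellow","green")]+[f"stem_{c}_seat" for c in("red","blue","yellow","green")]+[f"key_{c}_top" for c in("red","blue","yellow","green")]+["console","weights","jar_a"]
for n in names:
    a=recognise(ft,n);b=recognise(fs,n)
    print(n,[(np.round(x["pixel"],1).tolist(),round(x["conf"],2)) for x in a[:2]],[(np.round(x["pixel"],1).tolist(),round(x["conf"],2)) for x in b[:2]])
    if a and b: print("    ",*tri(ct,a[0]["pixel"],cs,b[0]["pixel"]))
b=cv2.resize(ft["frame"][150:260,120:450],None,fx=2.4,fy=2.4,interpolation=cv2.INTER_CUBIC);b=cv2.convertScaleAbs(b,alpha=1.8)
cv2.imwrite("pics/b_top.png",b[:,:,::-1]);print(get_state()["t"])
E
```

```text
clamp_red [([339.6, 213.6], 0.61)] [([286.9, 158.4], 0.78)]
     [ 0.5126 -0.244   0.0049] 0.015718527144885554
clamp_blue [([223.8, 219.3], 0.7), ([170.0, 176.6], 0.58)] [([284.8, 234.6], 0.58)]
     [0.4966 0.0879 0.0083] 0.01615687258597473
clamp_yellow [([169.1, 223.9], 0.73), ([389.1, 205.2], 0.63)] [([278.0, 279.5], 0.83)]
     [0.4922 0.2398 0.0273] 0.004964329039968133
clamp_green [([283.7, 218.1], 0.85)] [([289.8, 187.7], 0.88)]
     [ 0.4965 -0.0828  0.0205] 0.01923386544592072
stem_red_seat [([226.8, 176.5], 0.69)] [([231.5, 225.4], 0.95)]
     [0.6296 0.0792 0.0083] 0.0002745784502045279
stem_blue_seat [([338.6, 176.9], 0.72)] [([247.6, 151.7], 0.85), ([283.5, 128.4], 0.66)]
     [ 0.6308 -0.2443  0.0141] 0.009453186148893651
stem_yellow_seat [([285.4, 176.1], 0.86)] [([238.8, 179.9], 0.77)]
     [ 0.6333 -0.0905  0.0204] 0.010986640452401724
stem_green_seat [([172.7, 174.8], 0.61)] [([218.1, 273.2], 0.63), ([301.2, 128.3], 0.19)]
     [0.6325 0.2357 0.017 ] 0.002400348264324994
key_red_top [([410.8, 214.6], 0.48)] []
key_blue_top [([409.8, 209.4], 0.72), ([389.7, 205.8], 0.6)] [([279.0, 128.1], 0.62)]
     [ 0.5409 -0.4522 -0.0147] 0.012358790955043294
key_yellow_top [([223.8, 223.2], 0.6), ([409.6, 236.1], 0.52)] [([289.4, 185.1], 0.47)]
     [0.4838 0.0746 0.162 ] 0.014842829910166541
key_green_top [([383.8, 233.8], 0.67)] [([298.5, 130.7], 0.52)]
     [ 0.4675 -0.361   0.0378] 0.01612267011125174
console [([398.9, 212.2], 0.79)] [([277.1, 134.9], 0.61), ([282.5, 235.5], 0.31)]
     [ 0.5398 -0.4245 -0.0283] 0.022639807234006184
weights [([102.8, 223.1], 0.8), ([166.8, 222.5], 0.73)] [([267.6, 354.5], 0.73), ([290.3, 187.1], 0.45)]
     [0.4946 0.4188 0.0565] 0.010859287780263417
jar_a [([367.2, 143.4], 0.96), ([147.6, 146.3], 0.71)] [([165.0, 285.9], 0.77), ([227.0, 127.5], 0.57)]
     [ 1.2431 -0.6773 -1.5942] 0.14398095045401899
1.75
```

View pics/b_top.png

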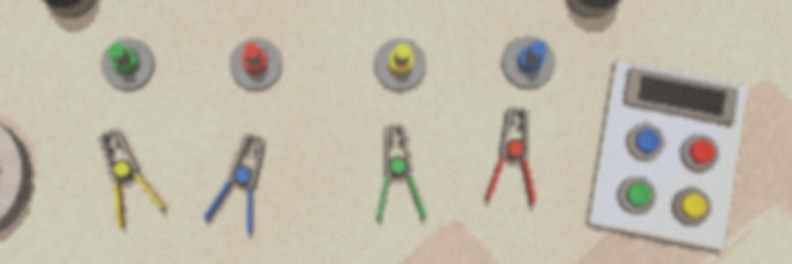

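```bash
cat > plan.py <<'E'
# usage: plan.py x y z yaw n [via prints]  -> rows
import sys
from h import *
def plan(p0,yaw0,rp,p1,yaw1,n):
    dy=yaw1-yaw0
    rows=[]
    for i in range(n):
        y=yaw0+dy*i/n
        R=Ro.from_euler('z',y).as_matrix()@np.diag([1,-1,-1])
        d=R.T@((np.array(p1)-p0)/n)*1000
        rows.append("%.1f %.1f %.1f 0 0 %.4f"%(d[0]+0,d[1]+0,d[2]+0,-dy/n+0))
    return rows
if __name__=="__main__":
    a=[float(v) for v in sys.argv[1:6]]
    s=get_state();r=s["ee_rot"]
    print("now",np.round(s["eef_pos"],4),np.round(r,4),"w",round(s["width"],4),"t",s["t"])
    rows=plan(np.array(s["eef_pos"]),r[2],None,a[:3],a[3],int(a[4]))
    for i in range(0,len(rows),8): print("; ".join(rows[i:i+8]))
E
python3 plan.py 0.40 -0.33 0.30 0 15
```

```text
now [ 0.2831 -0.6128  0.2515] [ 3.1416 -0.     -2.7088] w 0.0875 t 1.75
-15.0 13.8 -3.2 0 0 -0.1806; -17.2 10.9 -3.2 0 0 -0.1806; -18.9 7.7 -3.2 0 0 -0.1806; -20.0 4.1 -3.2 0 0 -0.1806; -20.4 0.5 -3.2 0 0 -0.1806; -20.1 -3.2 -3.2 0 0 -0.1806; -19.2 -6.8 -3.2 0 0 -0.1806; -17.7 -10.1 -3.2 0 0 -0.1806
-15.6 -13.1 -3.2 0 0 -0.1806; -13.0 -15.7 -3.2 0 0 -0.1806; -10.0 -17.8 -3.2 0 0 -0.1806; -6.6 -19.3 -3.2 0 0 -0.1806; -3.0 -20.2 -3.2 0 0 -0.1806; 0.6 -20.4 -3.2 0 0 -0.1806; 4.3 -19.9 -3.2 0 0 -0.1806
```

step_arm:
  commands: "-15 14 -3.2 0 0 -0.18; -17 11 -3.2 0 0 -0.18; -19 8 -3.2 0 0 -0.18; -20 4 -3.2 0 0 -0.18; -20 0.5 -3.2 0 0 -0.18; -20 -3 -3.2 0 0 -0.18; -19 -7 -3.2 0 0 -0.18; -18 -10 -3.2 0 0 -0.18"
  jaw: 0
  grip_force: 20

```text
t: 2.75
eef_pos: [0.3453, -0.4616, 0.2774]
ee_rot: [-3.141, -0.0, -1.263]
force: [0.4, -0.3, -0.7]
width: 0.013
```

step_arm:
  commands: "-15.6 -13 -3.2 0 0 -0.18; -13 -15.7 -3.2 0 0 -0.18; -10 -17.8 -3.2 0 0 -0.18; -6.6 -19.3 -3.2 0 0 -0.18; -3 -20 -3.2 0 0 -0.18; 0.6 -20 -3.2 0 0 -0.18; 4.3 -20 -3.2 0 0 -0.18; 0 0 0 0 0 0"

```text
t: 3.75
eef_pos: [0.4007, -0.3304, 0.3001]
ee_rot: [3.141, -0.001, -0.007]
force: [-0.5, -0.0, 0.2]
width: 0.0005
```

```bash
cat > look.py <<'E'
import sys,pickle
from h import *
n=sys.argv[1]
s=get_state();f=grab_frame("wrist")
print(np.round(s["eef_pos"],4),np.round(s["ee_rot"],4),s["t"],np.round(s["width"],4))
pickle.dump((s,f),open(f"{n}.pkl","wb"))
b=cv2.convertScaleAbs(f["frame"],alpha=1.5);b=cv2.resize(b,None,fx=1.5,fy=1.5,interpolation=cv2.INTER_CUBIC)
cv2.imwrite(f"pics/{n}.png",b[:,:,::-1])
E
python3 look.py w1
```

```text
[ 0.4007 -0.3304  0.3001] [ 3.1412e+00 -1.1000e-03 -6.8000e-03] 3.75 0.0005
```

View pics/w1.png

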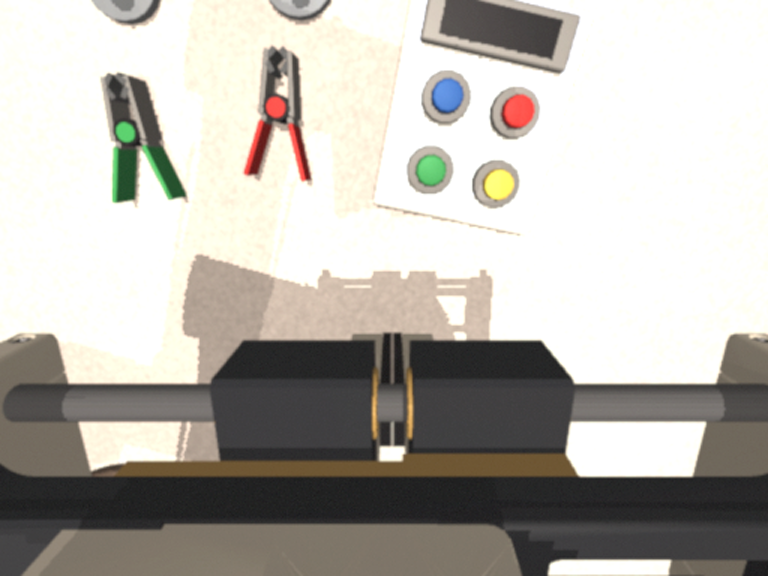

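The wrist view is clear. Shown at 1.5x, the keys are at blue (447,96), red (518,111), green (431,170) and yellow (499,184). The green pin is at (125,132) and the red pin at (276,107).

```bash
cat > seg.py <<'E'
from h import *
HUE={"red":(174,7),"yellow":(20,36),"green":(45,85),"blue":(100,125)}
def blobs(img,color,minA=8,smin=110,vmin=40):
    h=cv2.cvtColor(img,cv2.COLOR_RGB2HSV)
    a,b=HUE[color]
    H=h[...,0]; m=((H>=a)|(H<=b)) if a>b else ((H>=a)&(H<=b))
    m&=(h[...,1]>smin)&(h[...,2]>vmin)
    n,l,st,c=cv2.connectedComponentsWithStats(m.astype(np.uint8))
    return [(int(st[i,4]),np.round(c[i],1).tolist(),st[i,:4].tolist()) for i in range(1,n) if st[i,4]>=minA]
E
python3 - <<'E'
from seg import *
import pickle
s,f=pickle.load(open("w1.pkl","rb"))
ft=grab_frame("top")
for c in HUE:
    print(c,"W",blobs(f["frame"],c,20)); print("   T",blobs(ft["frame"],c,6))
E
```

```text
red W [(378, [345.0, 73.8], [335, 63, 21, 22]), (170, [183.4, 71.0], [177, 64, 14, 15]), (315, [171.4, 98.3], [163, 80, 18, 37]), (244, [199.0, 100.6], [192, 82, 15, 39])]
   T [(71, [225.4, 173.6], [221, 168, 10, 12])]
yellow W [(330, [331.9, 122.5], [322, 113, 21, 20])]
   T [(78, [286.8, 174.4], [282, 169, 10, 12]), (31, [170.2, 220.2], [167, 218, 7, 6]), (27, [181.8, 229.3], [176, 223, 12, 14]), (35, [169.0, 235.0], [168, 227, 3, 17])]
green W [(148, [83.1, 87.7], [77, 81, 13, 14]), (379, [109.0, 114.0], [96, 97, 27, 35]), (450, [82.1, 116.0], [75, 99, 15, 35]), (285, [286.8, 113.1], [278, 104, 19, 19])]
   T [(16, [168.3, 170.9], [166, 169, 5, 5]), (15, [285.4, 218.6], [284, 217, 4, 4])]
blue W [(351, [297.8, 63.3], [288, 53, 21, 22])]
   T [(17, [220.5, 222.4], [219, 220, 4, 5])]
```

```bash
python3 - <<'E'
from seg import *
import pickle
s,f=pickle.load(open("w1.pkl","rb"));c=cam(f,s)
K={"blue":(297.8,63.3),"red":(345,73.8),"green":(286.8,113.1),"yellow":(331.9,122.5)}
for z in(.022,.03,.036):
    P={k:onz(c,p,z) for k,p in K.items()}
    print(z,{k:np.round(v,4).tolist() for k,v in P.items()},[round(np.linalg.norm(P[a]-P[b])*1000,1) for a,b in(("blue","red"),("red","yellow"),("yellow","green"),("green","blue"))])
E
python3 plan.py 0.45 -0.38 0.15 0 6
```

```text
0.022 {'blue': [0.5342, -0.3813, 0.022], 'red': [0.5204, -0.4469, 0.022], 'green': [0.4687, -0.3676, 0.022], 'yellow': [0.4551, -0.4332, 0.022]} [np.float64(67.0), np.float64(66.8), np.float64(67.0), np.float64(67.0)]
0.03 {'blue': [0.5331, -0.3804, 0.03], 'red': [0.5196, -0.4446, 0.03], 'green': [0.4689, -0.3669, 0.03], 'yellow': [0.4555, -0.4312, 0.03]} [np.float64(65.7), np.float64(65.5), np.float64(65.7), np.float64(65.7)]
0.036 {'blue': [0.5323, -0.3796, 0.036], 'red': [0.519, -0.4429, 0.036], 'green': [0.469, -0.3663, 0.036], 'yellow': [0.4559, -0.4297, 0.036]} [np.float64(64.7), np.float64(64.5), np.float64(64.7), np.float64(64.7)]
now [ 0.4002 -0.3311  0.2997] [ 3.1414e+00 -3.0000e-04 -1.1000e-02] w 0.0008 t 3.85
8.4 8.1 24.9 0 0 -0.0018; 8.4 8.1 24.9 0 0 -0.0018; 8.4 8.1 24.9 0 0 -0.0018; 8.3 8.1 24.9 0 0 -0.0018; 8.3 8.1 24.9 0 0 -0.0018; 8.3 8.1 24.9 0 0 -0.0018
```

step_arm:
  commands: "16 8 25 0 0 0; 16 8 25 0 0 0; 16 8 25 0 0 0; 16 8 25 0 0 0; 16 8 25 0 0 0; 16 8 25 0 0 0; 0 0 0 0 0 0"

```text
t: 4.72
eef_pos: [0.4948, -0.3804, 0.1467]
ee_rot: [-3.14, 0.005, -0.012]
force: [0.3, -0.2, 0.4]
width: 0.0003
```

```bash
python3 look.py w2; python3 - <<'E'
from seg import *
import pickle
s1,f1=pickle.load(open("w1.pkl","rb"));c1=cam(f1,s1)
s,f=pickle.load(open("w2.pkl","rb"));c=cam(f,s)
K={"blue":(297.8,63.3),"red":(345,73.8),"green":(286.8,113.1),"yellow":(331.9,122.5)}
for k in K:
    for b in blobs(f["frame"],k,150):
        p,e=tri(c1,K[k],c,b[1]); print(k,b,np.round(p,4),round(e,4))
E
```

```text
[ 0.4948 -0.3804  0.1467] [-3.1398  0.0045 -0.0119] 4.725 0.0003
blue (636, [46.6, 10.3], [30, 0, 32, 25]) [ 0.5418 -0.361   0.2545] 0.0781
blue (989, [104.9, 33.5], [77, 7, 47, 47]) [ 0.5433 -0.3604  0.2428] 0.0772
blue (739, [259.6, 154.3], [245, 139, 30, 31]) [ 0.5319 -0.3792  0.0392] 0.0
red (338, [92.2, 163.2], [82, 153, 21, 21]) [ 0.5327 -0.3722  0.2463] 0.0731
red (791, [330.4, 168.1], [315, 153, 32, 31]) [ 0.5187 -0.442   0.0389] 0.0001
red (1003, [123.8, 198.5], [107, 172, 33, 56]) [ 0.5284 -0.3714  0.2325] 0.0663
red (882, [82.7, 196.1], [69, 174, 30, 49]) [ 0.5301 -0.3702  0.2435] 0.0697
green (340, [5.9, 211.7], [0, 191, 20, 36]) [ 0.5127 -0.3365  0.2238] 0.0819
green (348, [246.4, 215.0], [233, 207, 28, 18]) [ 0.4692 -0.3662  0.0266] 0.0021
yellow (194, [312.3, 223.2], [300, 218, 26, 10]) [ 0.4548 -0.4337  0.0156] 0.0021
```

View pics/w2.png

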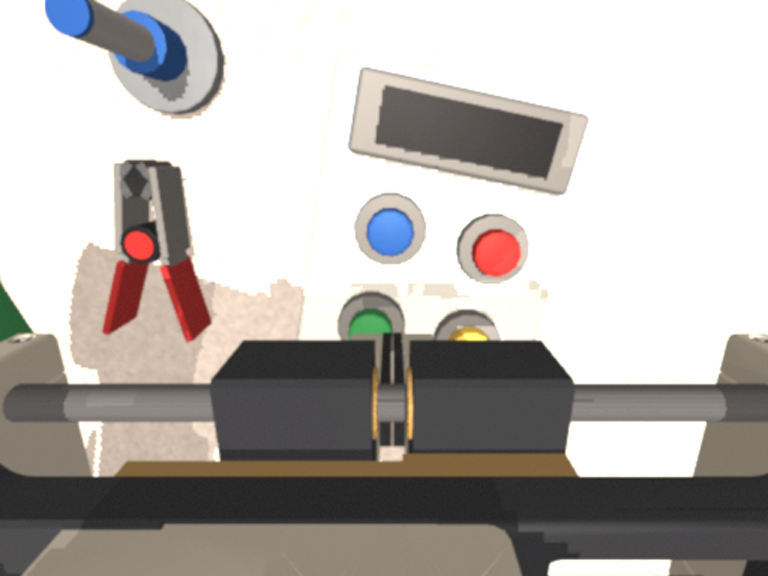

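Two-view triangulation puts the key tops at z = 0.039 m with 64 mm spacing, which matches the text. Blue is at (0.532, -0.379). I'll go above it and press.

step_arm:
  commands: "12.4 -0.5 20 0 0 0; 12.4 -0.5 20 0 0 0; 12.4 -0.5 20 0 0 0; 0 0 8 0 0 0; 0 0 5 0 0 0; 0 0 5 0 0 0; 0 0 0 0 0 0"

```text
t: 5.65
eef_pos: [0.5327, -0.3788, 0.0716]
ee_rot: [-3.142, 0.0, -0.009]
force: [-0.1, -0.2, 1.1]
width: 0.0005
```

step_arm:
  commands: "0 0 4 0 0 0; 0 0 4 0 0 0; 0 0 0 0 0 0"

```text
t: 6.02
eef_pos: [0.5334, -0.3791, 0.0639]
ee_rot: [3.141, -0.001, -0.009]
force: [0.3, -1.0, 3.9]
width: -0.0
```

step_arm:
  commands: "0 0 3 0 0 0; 0 0 3 0 0 0; 0 0 0 0 0 0"

```text
t: 6.4
eef_pos: [0.5336, -0.3792, 0.0626]
ee_rot: [3.139, -0.002, -0.007]
force: [-9.5, 8.8, 36.3]
width: 0.0004
```

```bash
python3 look.py w3; python3 - <<'E'
from h import *
fs=grab_frame("side")
b=cv2.resize(fs["frame"][90:170,220:350],None,fx=6,fy=6,interpolation=cv2.INTER_CUBIC);cv2.imwrite("pics/s3.png",cv2.convertScaleAbs(b,alpha=1.6)[:,:,::-1])
print(get_state()["force"],get_state()["eef_pos"])
E
```

```text
[ 0.5336 -0.3792  0.0626] [ 3.1394e+00 -2.2000e-03 -7.1000e-03] 6.4 0.0004
[-10.1260033    9.03524652  35.57788391] [ 0.5335998  -0.3791633   0.06262301]
```

View pics/w3.png

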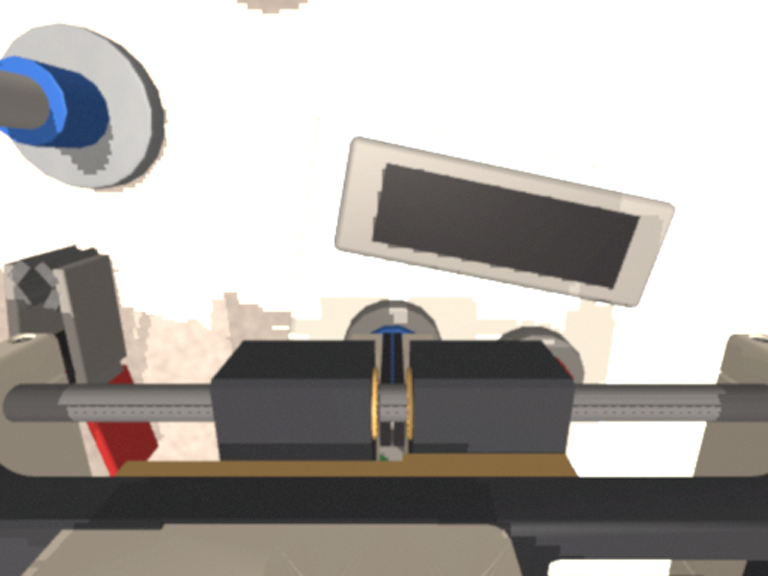

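View pics/s3.png

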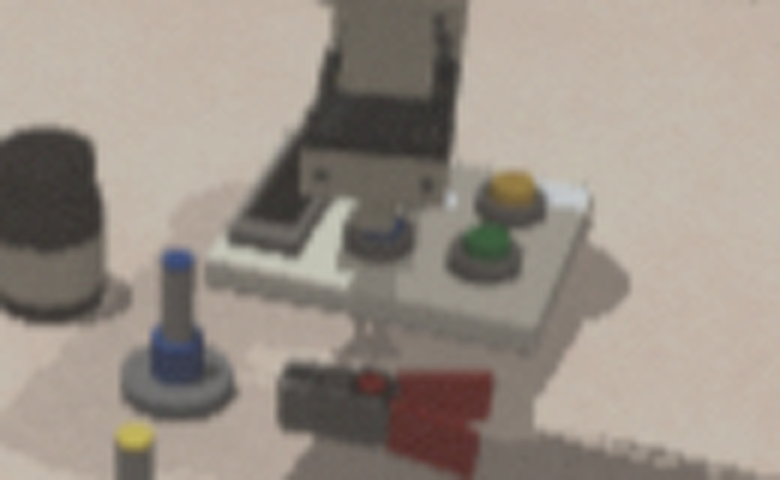

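The side picture shows the blue key down nearly flush with its ring while the green one still stands up. Force was 3.9 N at z = 0.064, about the full spring load, and then met the hard stop. It's fully pressed, so I'll let it up and survey the clamps.

step_arm:
  commands: "0 0 -10 0 0 0; 0 0 -20 0 0 0; 0 0 -40 0 0 0; -20 -25 -45 0 0 0; -25 -40 -45 0 0 0; -25 -45 -45 0 0 0; -25 -45 -35 0 0 0; -20 -45 0 0 0 0"

```text
t: 7.5
eef_pos: [0.4229, -0.1823, 0.2944]
ee_rot: [3.141, -0.005, -0.009]
force: [0.2, 1.6, 0.3]
width: 0.0005
```

step_arm:
  commands: "0 -10 0 0 0 0; 0 0 0 0 0 0"
  jaw: 70

```text
t: 7.75
eef_pos: [0.4231, -0.1728, 0.2919]
ee_rot: [-3.141, -0.0, -0.007]
force: [0.3, -0.2, 0.6]
width: 0.0153
```

```bash
python3 look.py w4; python3 plan.py 0.42 0.15 0.3 0 8
```

```text
[ 0.4231 -0.1728  0.2919] [-3.1415e+00 -4.0000e-04 -7.1000e-03] 7.75 0.0153
now [ 0.4233 -0.1734  0.2916] [ 3.1415e+00  4.0000e-04 -8.0000e-03] w 0.019 t 7.8
-0.7 -40.4 -1.0 0 0 -0.0010; -0.7 -40.4 -1.0 0 0 -0.0010; -0.7 -40.4 -1.0 0 0 -0.0010; -0.6 -40.4 -1.0 0 0 -0.0010; -0.6 -40.4 -1.0 0 0 -0.0010; -0.5 -40.4 -1.0 0 0 -0.0010; -0.5 -40.4 -1.0 0 0 -0.0010; -0.4 -40.4 -1.0 0 0 -0.0010
```

View pics/w4.png

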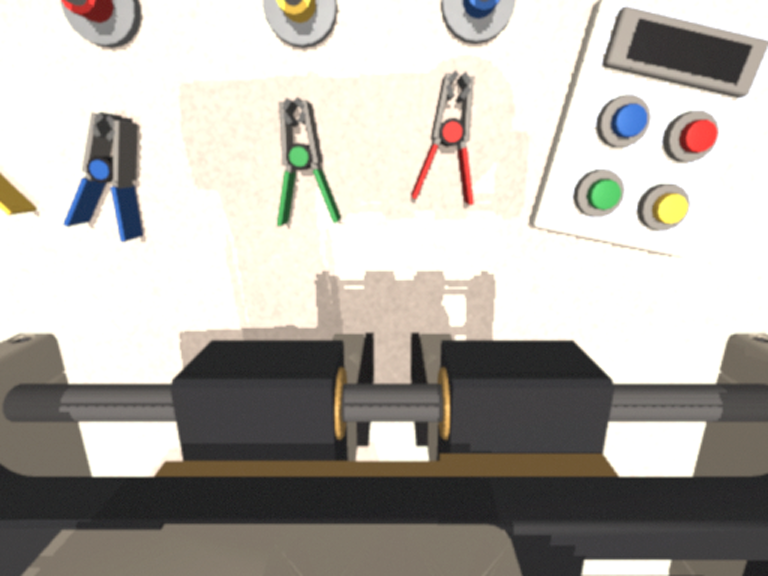

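step_arm:
  commands: "0 -40 -1 0 0 0; 0 -40 -1 0 0 0; 0 -40 -1 0 0 0; 0 -40 -1 0 0 0; 0 -40 -1 0 0 0; 0 -40 -1 0 0 0; 0 -40 -1 0 0 0; 0 -20 0 0 0 0"

```text
t: 8.8
eef_pos: [0.4265, 0.1279, 0.2981]
ee_rot: [3.14, 0.001, -0.009]
force: [-0.4, -0.1, -0.3]
width: 0.07
```

step_arm:
  commands: "0 0 0 0 0 0"

```text
t: 8.93
eef_pos: [0.4264, 0.1273, 0.2979]
ee_rot: [3.14, 0.002, -0.008]
force: [-0.1, -0.2, -0.2]
width: 0.0701
```

```bash
python3 look.py w5; python3 - <<'E'
from seg import *
import pickle
for n in("w4","w5"):
    s,f=pickle.load(open(n+".pkl","rb"))
    print(n)
    for k in HUE: print(k,[b for b in blobs(f["frame"],k,30,100) if b[1][1]<260])
E
```

```text
[0.4264 0.1273 0.2979] [ 3.14e+00  1.70e-03 -8.30e-03] 8.925 0.0701
w4
red [(330, [60.9, 5.8], [41, 0, 34, 15]), (169, [301.3, 87.3], [295, 80, 14, 15]), (435, [465.2, 90.4], [453, 80, 25, 22]), (171, [282.5, 113.7], [274, 96, 18, 37]), (213, [310.2, 116.8], [306, 98, 10, 38])]
yellow [(259, [198.5, 6.3], [185, 0, 25, 15]), (334, [8.1, 132.3], [0, 116, 24, 27]), (381, [446.3, 138.5], [435, 129, 24, 20])]
green [(137, [198.7, 104.0], [193, 98, 13, 13]), (160, [217.5, 129.5], [209, 113, 17, 35]), (197, [190.2, 131.5], [186, 115, 10, 35]), (325, [402.4, 129.0], [392, 120, 22, 20])]
blue [(194, [319.3, 4.5], [309, 0, 24, 12]), (398, [419.2, 79.9], [408, 69, 23, 22]), (157, [65.6, 112.6], [59, 106, 14, 14]), (439, [55.8, 134.1], [43, 119, 27, 31]), (482, [84.1, 141.3], [74, 125, 20, 36])]
w5
red [(258, [295.1, 7.5], [285, 0, 24, 17]), (869, [494.4, 114.3], [471, 96, 41, 38])]
yellow [(339, [429.7, 7.1], [417, 0, 33, 17]), (159, [181.5, 108.6], [175, 102, 14, 14]), (232, [207.4, 126.7], [193, 113, 29, 30]), (284, [183.8, 137.9], [177, 121, 14, 36])]
green [(253, [175.3, 7.9], [160, 0, 27, 17]), (144, [417.1, 104.2], [411, 98, 13, 14]), (360, [395.8, 131.1], [386, 115, 21, 35]), (381, [423.0, 129.7], [415, 114, 17, 33])]
blue [(136, [284.3, 113.0], [278, 107, 13, 13]), (110, [263.2, 133.7], [254, 119, 20, 31]), (116, [289.0, 141.8], [287, 125, 5, 35])]
```

View pics/w5.png

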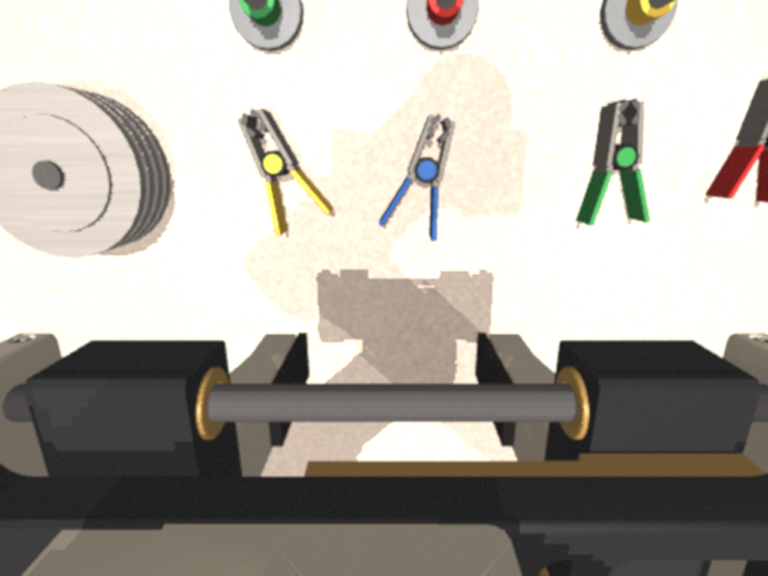

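```bash
python3 - <<'E'
from seg import *
import pickle
C={}
for n in("w1","w4","w5"):
    s,f=pickle.load(open(n+".pkl","rb"));C[n]=cam(f,s)
def T(a,p,b,q):
    P,e=tri(C[a],p,C[b],q);return np.round(P,4),round(e,4)
print("green pin",T("w4",(198.7,104),"w5",(417.1,104.2)),T("w1",(83.1,87.7),"w4",(198.7,104)))
print("blue pin",T("w4",(65.6,112.6),"w5",(284.3,113.0)))
print("red pin",T("w1",(183.4,71),"w4",(301.3,87.3)))
print("yellow pin",onz(C["w5"],(181.5,108.6),.033))
for k,n,h1,h2,p in(("red","w4",(282.5,113.7),(310.2,116.8),(301.3,87.3)),("green","w4",(217.5,129.5),(190.2,131.5),(198.7,104)),("blue","w5",(263.2,133.7),(289,141.8),(284.3,113)),("yellow","w5",(207.4,126.7),(183.8,137.9),(181.5,108.6))):
    P=onz(C[n],p,.033);a=onz(C[n],h1,.025);b=onz(C[n],h2,.025);m=(a+b)/2;d=P-m
    print(k,np.round(P,4),"handle mid",np.round(m,4),"L",round(np.hypot(*d[:2]),4),"yaw",round(np.arctan2(d[1],d[0]),3))
E
```

```text
green pin (array([ 0.5041, -0.0885,  0.0325]), np.float64(0.0)) (array([ 0.5042, -0.0887,  0.0331]), np.float64(0.0002))
blue pin (array([0.4941, 0.0943, 0.0329]), np.float64(0.0002))
red pin (array([ 0.5244, -0.227 ,  0.0327]), np.float64(0.0))
yellow pin [0.50113845 0.23636602 0.033     ]
red [ 0.5244 -0.2269  0.033 ] handle mid [ 0.4881 -0.2224  0.025 ] L 0.0365 yaw -0.124
green [ 0.5041 -0.0886  0.033 ] handle mid [ 0.4682 -0.0916  0.025 ] L 0.0361 yaw 0.082
blue [0.494  0.0943 0.033 ] handle mid [0.4592 0.1049 0.025 ] L 0.0364 yaw -0.296
yellow [0.5011 0.2364 0.033 ] handle mid [0.468  0.2214 0.025 ] L 0.0364 yaw 0.425
```

All four clamps are present, with the pin discs triangulated at z = 0.033 m as expected. I'll start with the blue clamp: pin (0.494, 0.094), yaw -0.30.

```bash
python3 plan.py 0.452 0.107 0.10 -0.296 6
```

```text
now [0.4262 0.1265 0.298 ] [ 3.14e+00  1.70e-03 -8.80e-03] w 0.0704 t 8.975
4.3 3.2 33.0 0 0 0.0479; 4.5 3.0 33.0 0 0 0.0479; 4.6 2.8 33.0 0 0 0.0479; 4.8 2.6 33.0 0 0 0.0479; 4.9 2.3 33.0 0 0 0.0479; 5.0 2.1 33.0 0 0 0.0479
```

step_arm:
  commands: "4.3 3.2 33 0 0 0.048; 4.5 3 33 0 0 0.048; 4.6 2.8 33 0 0 0.048; 4.8 2.6 33 0 0 0.048; 4.9 2.3 33 0 0 0.048; 5 2 33 0 0 0.048; 0 0 0 0 0 0; 0 0 0 0 0 0"

```text
t: 9.98
eef_pos: [0.4522, 0.1069, 0.1016]
ee_rot: [-3.142, -0.0, -0.296]
force: [0.3, -0.5, 0.1]
width: 0.0701
```

```bash
python3 look.py w6;  python3 plan.py 0.452 0.107 0.028 -0.296 4
```

```text
[0.4522 0.1069 0.1016] [-3.1416e+00 -5.0000e-04 -2.9650e-01] 9.975 0.0701
now [0.4524 0.1073 0.1021] [-3.1404e+00 -1.2000e-03 -2.9630e-01] w 0.07 t 10.025
-0.1 0.1 18.5 0 0 -0.0001; -0.1 0.1 18.5 0 0 -0.0001; -0.1 0.1 18.5 0 0 -0.0001; -0.1 0.1 18.5 0 0 -0.0001
```

View pics/w6.png

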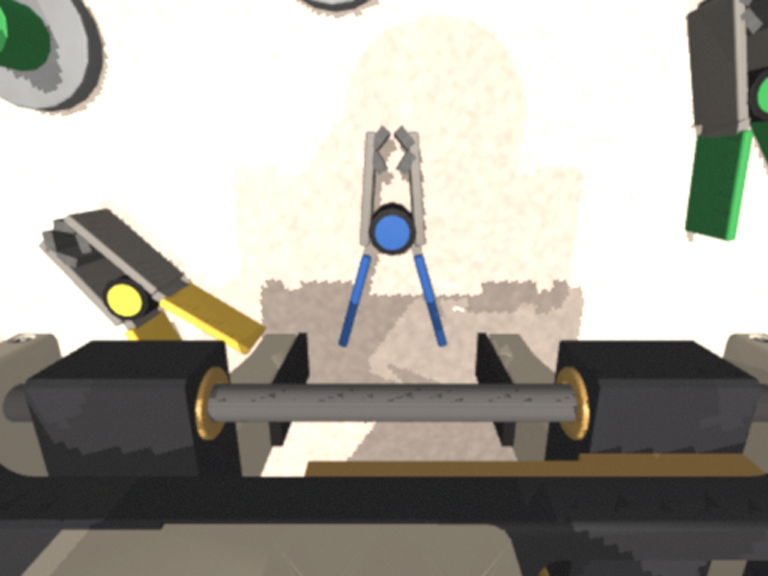

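The blue clamp is centred and aligned, with its pin at (392,229) and its handles symmetric. I'll descend and squeeze.

step_arm:
  commands: "0 0 24 0 0 0; 0 0 24 0 0 0; 0 0 20 0 0 0; 0 0 6 0 0 0; 0 0 0 0 0 0"

```text
t: 10.65
eef_pos: [0.452, 0.1076, 0.0276]
ee_rot: [-3.141, -0.001, -0.296]
force: [-0.2, -0.3, 1.2]
width: 0.07
```

step_arm:
  commands: "0 0 0 0 0 0; 0 0 0 0 0 0; 0 0 0 0 0 0; 0 0 0 0 0 0; 0 0 0 0 0 0; 0 0 0 0 0 0"
  jaw: 0
  grip_force: 45

```text
t: 11.4
eef_pos: [0.4521, 0.1076, 0.0276]
ee_rot: [-3.141, -0.001, -0.296]
force: [-0.5, -0.1, 6.5]
width: 0.0223
```

```bash
python3 look.py w7
```

```text
[0.4521 0.1076 0.0276] [-3.1405e+00 -1.0000e-03 -2.9640e-01] 11.4 0.0223
```

View pics/w7.png

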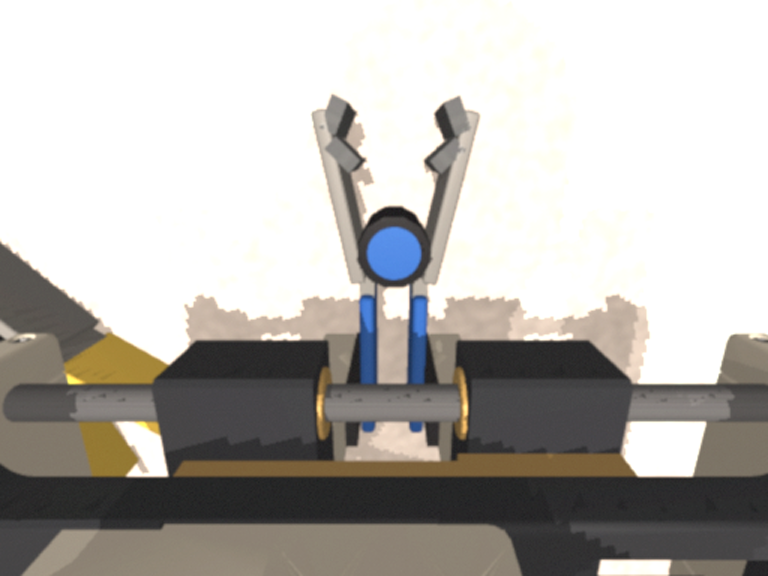

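Squeezed to 22 mm with the jaws wide open. I'll lift and carry it to the blue stem.

```bash
python3 - <<'E'
from h import *
from plan import plan
import pickle
s,f=pickle.load(open("w7.pkl","rb"));c=cam(f,s)
P=onz(c,(394/1.5,251/1.5),.033);print(P, (P-s["eef_pos"]), np.hypot(*(P-s["eef_pos"])[:2]))
r=plan(np.array([.452,.1076,.1276]),-.296,None,[.49,-.24,.16],0,12)
print("; ".join(r[:8]));print("; ".join(r[8:]))
E
```

```text
[0.50035742 0.0922497  0.033     ] [ 0.04821854 -0.01534265  0.00544182] 0.050600640609683806
11.5 26.8 -2.7 0 0 -0.0247; 10.8 27.1 -2.7 0 0 -0.0247; 10.1 27.3 -2.7 0 0 -0.0247; 9.5 27.6 -2.7 0 0 -0.0247; 8.8 27.8 -2.7 0 0 -0.0247; 8.1 28.0 -2.7 0 0 -0.0247; 7.4 28.2 -2.7 0 0 -0.0247; 6.7 28.4 -2.7 0 0 -0.0247
6.0 28.5 -2.7 0 0 -0.0247; 5.3 28.7 -2.7 0 0 -0.0247; 4.6 28.8 -2.7 0 0 -0.0247; 3.9 28.9 -2.7 0 0 -0.0247
```

step_arm:
  commands: "0 0 -5 0 0 0; 0 0 -15 0 0 0; 0 0 -20 0 0 0; 0 0 -30 0 0 0; 0 0 -30 0 0 0"

```text
t: 12.08
eef_pos: [0.4511, 0.107, 0.1278]
ee_rot: [3.141, 0.001, -0.297]
force: [0.1, 1.2, -1.0]
width: 0.0223
```

step_arm:
  commands: "11.5 26.8 -2.7 0 0 -0.025; 10.8 27 -2.7 0 0 -0.025; 10 27.3 -2.7 0 0 -0.025; 9.5 27.6 -2.7 0 0 -0.025; 8.8 27.8 -2.7 0 0 -0.025; 8 28 -2.7 0 0 -0.025; 7.4 28 -2.7 0 0 -0.025; 6.7 28.4 -2.7 0 0 -0.025"

```text
t: 13.08
eef_pos: [0.4764, -0.1253, 0.1486]
ee_rot: [-3.141, 0.0, -0.096]
force: [0.9, 0.6, -1.0]
width: 0.0223
```

step_arm:
  commands: "6 28.5 -2.7 0 0 -0.025; 5.3 28.7 -2.7 0 0 -0.025; 4.6 28.8 -2.7 0 0 -0.025; 4 29 -2.7 0 0 -0.025; 0 0 0 0 0 0; 0 0 0 0 0 0"

```text
t: 13.82
eef_pos: [0.4893, -0.2401, 0.159]
ee_rot: [-3.141, 0.001, 0.002]
force: [0.4, -0.2, -0.5]
width: 0.022
```

```bash
python3 look.py w8
```

```text
[ 0.4893 -0.2401  0.159 ] [-3.1412e+00  7.0000e-04  2.2000e-03] 13.825 0.022
```

View pics/w8.png

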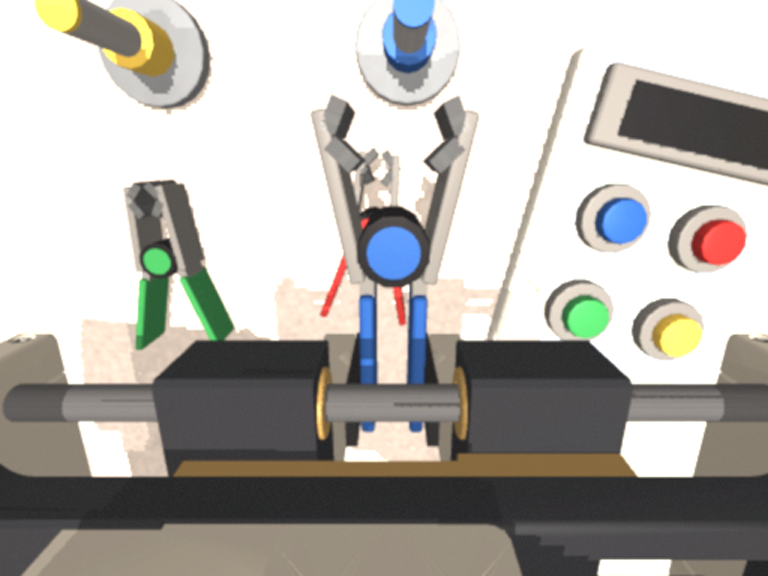

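```bash
python3 - <<'E'
from h import *
import pickle
C={}
for n in("w2","w3","w8","w4","w5"):
    s,f=pickle.load(open(n+".pkl","rb"));C[n]=cam(f,s)
print("foot w8",onz(C["w8"],(408/1.5,50/1.5),.012),"collar w8",onz(C["w8"],(411/1.5,39/1.5),.036))
print("foot w2",onz(C["w2"],(167/1.5,55/1.5),.012),"w3 foot",onz(C["w3"],(78/1.5,107/1.5),.012),"tip w2",onz(C["w2"],(70/1.5,14/1.5),.085))
print("tri foot",tri(C["w2"],(167/1.5,55/1.5),C["w8"],(408/1.5,50/1.5)))
for n in("w2","w3","w8"):
  X=proj(C[n],[.63,-.245,.012])
  # foot ellipse by hsv? print predicted outline
  th=np.linspace(0,2*np.pi,9)[:-1]
  print(n,[np.round(1.5*proj(C[n],[.6303+.032*np.cos(t),-.2447+.032*np.sin(t),.012])).tolist() for t in th])
E
```

```text
foot w8 [ 0.63016304 -0.24948598  0.012     ] collar w8 [ 0.63023186 -0.25024201  0.036     ]
foot w2 [ 0.63133177 -0.25191649  0.012     ] w3 foot [ 0.63339417 -0.25118157  0.012     ] tip w2 [ 0.63123511 -0.25005086  0.085     ]
tri foot (array([ 0.6317973 , -0.24964613,  0.00717501]), np.float64(0.0011070635994837597))
w2 [[145.0, -7.0], [108.0, 13.0], [100.0, 58.0], [124.0, 100.0], [164.0, 117.0], [200.0, 99.0], [210.0, 56.0], [188.0, 12.0]]
w3 [[45.0, 27.0], [-6.0, 54.0], [-14.0, 116.0], [24.0, 172.0], [81.0, 194.0], [129.0, 172.0], [142.0, 115.0], [108.0, 54.0]]
w8 [[400.0, -12.0], [362.0, 6.0], [347.0, 50.0], [363.0, 91.0], [400.0, 107.0], [436.0, 91.0], [453.0, 50.0], [439.0, 7.0]]
```

```bash
python3 plan.py 0.498 -0.250 0.067 0 5
```

```text
now [ 0.4894 -0.2398  0.1591] [-3.1413e+00  5.0000e-04  3.0000e-03] w 0.0219 t 13.875
1.7 2.0 18.4 0 0 0.0006; 1.7 2.0 18.4 0 0 0.0006; 1.7 2.0 18.4 0 0 0.0006; 1.7 2.0 18.4 0 0 0.0006; 1.7 2.0 18.4 0 0 0.0006
```

step_arm:
  commands: "1.7 2 18.4 0 0 0.0006; 1.7 2 18.4 0 0 0.0006; 1.7 2 18.4 0 0 0.0006; 1.7 2 18.4 0 0 0.0006; 1.7 2 18.4 0 0 0.0006; 0 0 0 0 0 0; 0 0 0 0 0 0"

```text
t: 14.75
eef_pos: [0.4988, -0.2499, 0.0679]
ee_rot: [3.141, -0.001, 0.001]
force: [0.1, -0.3, -0.4]
width: 0.0221
```

```bash
python3 look.py w9; python3 plan.py 0.5424 -0.250 0.067 0 6
```

```text
[ 0.4988 -0.2499  0.0679] [ 3.1414e+00 -5.0000e-04  1.1000e-03] 14.75 0.0221
now [ 0.4989 -0.25    0.0682] [ 3.1413e+00 -1.2000e-03  1.0000e-03] w 0.022 t 14.8
7.2 0.0 0.2 0 0 0.0002; 7.2 0.0 0.2 0 0 0.0002; 7.2 0.0 0.2 0 0 0.0002; 7.2 -0.0 0.2 0 0 0.0002; 7.2 -0.0 0.2 0 0 0.0002; 7.2 -0.0 0.2 0 0 0.0002
```

View pics/w9.png

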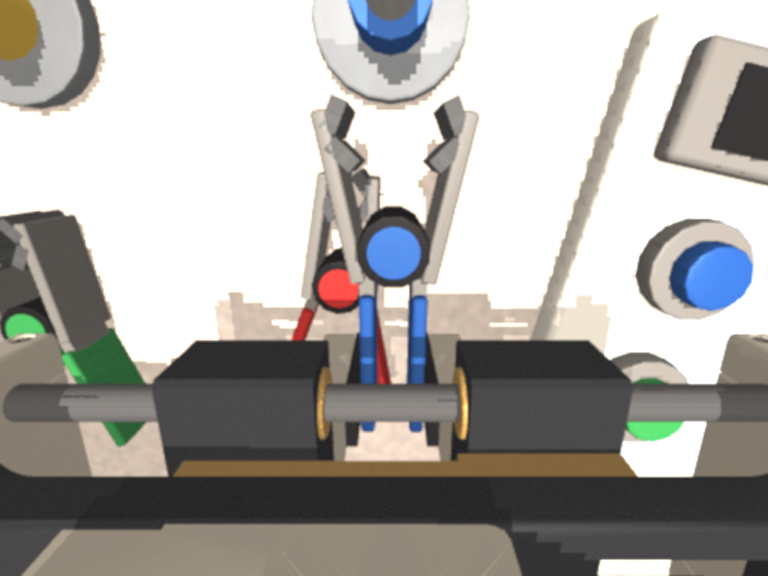

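The stem at column ~391 is centred between the open jaws at ~394. Pushing on.

step_arm:
  commands: "7 0 0.2 0 0 0; 7 0 0.2 0 0 0; 7 0 0.2 0 0 0; 7 0 0.2 0 0 0; 7 0 0 0 0 0; 5 0 0 0 0 0; 3.5 0 0 0 0 0; 0 0 0 0 0 0"

```text
t: 15.8
eef_pos: [0.5427, -0.2504, 0.0665]
ee_rot: [3.141, -0.001, 0.0]
force: [1.2, -0.6, -1.3]
width: 0.0226
```

```bash
python3 look.py w10
```

```text
[ 0.5427 -0.2504  0.0665] [ 3.1413e+00 -1.2000e-03  4.0000e-04] 15.8 0.0226
```

View pics/w10.png

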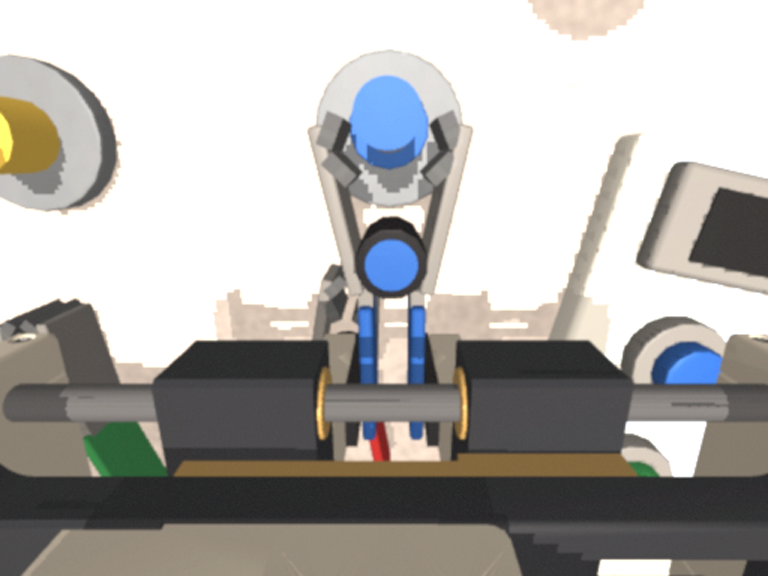

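```bash
cat > pin.py <<'E'
import sys,pickle
from h import *
from seg import blobs
n,col=sys.argv[1:3]
s,f=pickle.load(open(n+".pkl","rb"));c=cam(f,s)
for b in blobs(f["frame"],col,150):
    for dz in (.0055,):
        P=onz(c,b[1],s["eef_pos"][2]+dz); T=Ro.from_euler('xyz',s["ee_rot"]).as_matrix().T@(P-s["eef_pos"])
        print(b,np.round(P,4),"tool",np.round(T*1000,1))
E
python3 pin.py w10 blue; python3 pin.py w9 blue;python3 pin.py w8 blue
```

```text
(2457, [258.5, 81.3], [233, 51, 52, 62]) [ 0.6313 -0.2492  0.072 ] tool [88.6 -1.2 -5.4]
(1009, [260.4, 176.5], [243, 159, 36, 36]) [ 0.5889 -0.25    0.072 ] tool [46.2 -0.4 -5.4]
(579, [244.6, 230.1], [238, 205, 13, 51]) [ 0.561 -0.242  0.072] tool [18.3 -8.4 -5.5]
(533, [277.7, 230.0], [273, 204, 11, 52]) [ 0.561  -0.2587  0.072 ] tool [18.3  8.3 -5.5]
(1032, [457.8, 243.3], [435, 229, 46, 27]) [ 0.5536 -0.3513  0.072 ] tool [ 10.8 100.9  -5.5]
(1140, [260.0, 17.5], [233, 0, 55, 36]) [ 0.6116 -0.2493  0.0734] tool [112.9  -0.5  -5.4]
(1044, [261.9, 168.5], [244, 151, 37, 36]) [ 0.5488 -0.2502  0.0734] tool [50.1  0.3 -5.5]
(1899, [474.0, 183.3], [447, 162, 55, 45]) [ 0.5417 -0.352   0.0734] tool [ 42.8 102.1  -5.5]
(647, [244.7, 226.4], [239, 197, 12, 59]) [ 0.519  -0.2415  0.0734] tool [20.3 -8.4 -5.5]
(623, [277.9, 226.7], [272, 197, 12, 59]) [ 0.5189 -0.2583  0.0734] tool [20.1  8.4 -5.5]
(967, [273.0, 22.0], [256, 0, 34, 48]) [ 0.6006 -0.2447  0.1645] tool [111.2   4.8  -5.6]
(773, [413.9, 146.8], [398, 133, 33, 29]) [ 0.5498 -0.3104  0.1645] tool [60.3 70.4 -5.6]
(1044, [262.0, 168.5], [244, 151, 37, 36]) [ 0.5394 -0.2403  0.1645] tool [50.1  0.3 -5.5]
(598, [244.4, 226.5], [239, 197, 12, 59]) [ 0.5096 -0.2316  0.1645] tool [20.3 -8.5 -5.5]
(618, [278.0, 226.7], [272, 197, 12, 59]) [ 0.5095 -0.2485  0.1645] tool [20.1  8.4 -5.5]
```

The clamp has shifted about 4 mm back and roughly 2 mm down in the grip, so the momentary slackening probably happened here. I'll compensate with 2.5 mm up and 3.5 mm forward.

step_arm:
  commands: "0 0 -2.5 0 0 0; 2 0 0 0 0 0; 1.5 0 0 0 0 0; 0 0 0 0 0 0; 0 0 0 0 0 0"

```text
t: 16.48
eef_pos: [0.5453, -0.2503, 0.0689]
ee_rot: [-3.142, 0.0, 0.0]
force: [-0.5, 0.4, -1.2]
width: 0.0222
```

```bash
python3 look.py w11; python3 pin.py w11 blue; python3 - <<'E'
from h import *
fs=grab_frame("side")
b=cv2.resize(fs["frame"][100:190,220:350],None,fx=6,fy=6,interpolation=cv2.INTER_CUBIC);cv2.imwrite("pics/s11.png",cv2.convertScaleAbs(b,alpha=1.6)[:,:,::-1])
E
```

```text
[ 0.5453 -0.2503  0.0689] [-3.1416e+00  1.0000e-04  2.0000e-04] 16.475 0.0222
(2270, [258.9, 88.0], [233, 59, 52, 58]) [ 0.6312 -0.2493  0.0744] tool [85.9 -1.  -5.5]
(1012, [260.4, 176.5], [243, 159, 36, 36]) [ 0.5915 -0.2499  0.0744] tool [46.2 -0.4 -5.5]
(584, [244.5, 229.9], [238, 205, 13, 51]) [ 0.5637 -0.2418  0.0744] tool [18.4 -8.5 -5.5]
(533, [277.7, 230.0], [273, 204, 11, 52]) [ 0.5637 -0.2586  0.0744] tool [18.3  8.3 -5.5]
(968, [455.8, 244.5], [433, 231, 47, 25]) [ 0.5555 -0.3503  0.0744] tool [ 10.2 100.   -5.5]
```

View pics/s11.png

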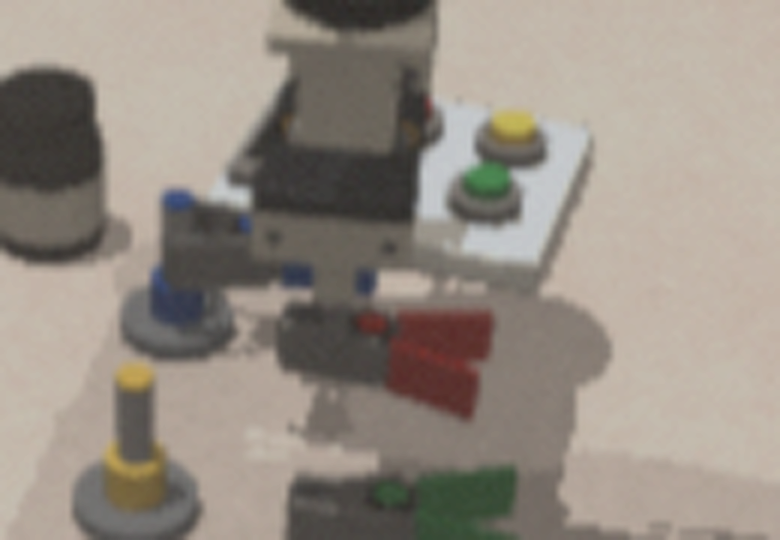

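The side view shows the clamp level on the bare pipe above the blue collar. Letting go.

step_arm:
  commands: "1 0 0 0 0 0; 0 0 0 0 0 0; 0 0 0 0 0 0; 0 0 0 0 0 0; 0 0 0 0 0 0; 0 0 0 0 0 0"
  jaw: 70

```text
t: 17.32
eef_pos: [0.5463, -0.2503, 0.069]
ee_rot: [-3.142, 0.0, 0.0]
force: [-0.8, 0.4, -1.0]
width: 0.0695
```

step_arm:
  commands: "0 0 -10 0 0 0; 0 0 -25 0 0 0; 0 0 -30 0 0 0; -20 0 -30 0 0 0; -20 0 0 0 0 0; 0 0 0 0 0 0; 0 0 0 0 0 0"

```text
t: 18.2
eef_pos: [0.5068, -0.2504, 0.1644]
ee_rot: [3.141, -0.001, 0.0]
force: [0.1, -0.3, 0.2]
width: 0.0702
```

```bash
python3 look.py w12; python3 - <<'E'
from h import *
fs=grab_frame("side")
b=cv2.resize(fs["frame"][100:190,220:350],None,fx=6,fy=6,interpolation=cv2.INTER_CUBIC);cv2.imwrite("pics/s12.png",cv2.convertScaleAbs(b,alpha=1.6)[:,:,::-1])
E
```

```text
[ 0.5068 -0.2504  0.1644] [ 3.1413e+00 -7.0000e-04  3.0000e-04] 18.2 0.0702
```

View pics/w12.png

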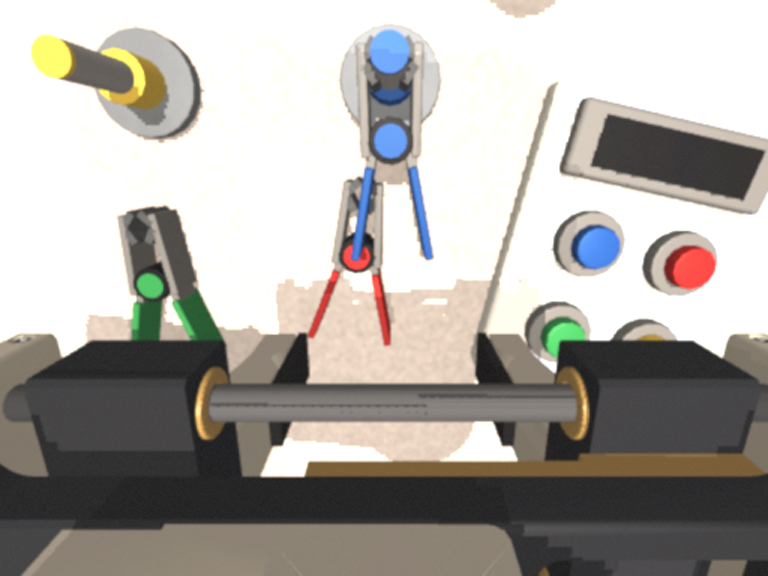

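View pics/s12.png

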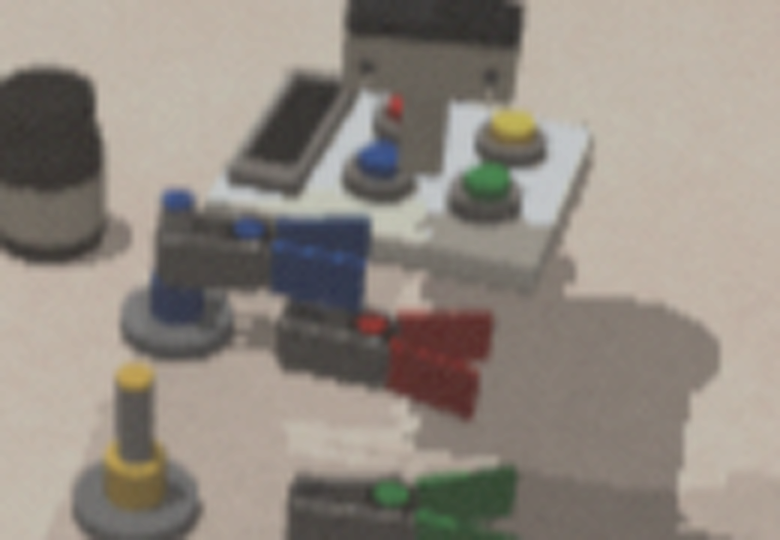

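The blue clamp is on: level, above its collar, with the handles free. Next is red, whose jaws lie under the blue clamp's handles, so after squeezing I'll draw it back before lifting.

```bash
python3 - <<'E'
from seg import *
import pickle
s,f=pickle.load(open("w12.pkl","rb"));c=cam(f,s)
for b in blobs(f["frame"],"red",60): print(b,onz(c,b[1],.033))
for b in blobs(f["frame"],"blue",150): print(b,onz(c,b[1],.0745))
p=[onz(c,(np.array(q))/1.5,.033) for q in((312,335),(387,342))]
m=(p[0]+p[1])/2;print(p,m)
E
python3 plan.py 0.479 -0.221 0.11 -0.124 4
```

```text
(193, [237.1, 172.1], [228, 163, 19, 17]) [ 0.52281562 -0.22674674  0.033     ]
(760, [459.6, 177.7], [443, 164, 34, 29]) [ 0.51712861 -0.44624741  0.033     ]
(220, [215.3, 202.2], [205, 180, 21, 45]) [ 0.4915093  -0.20385056  0.033     ]
(269, [254.1, 205.0], [248, 183, 12, 47]) [ 0.48848875 -0.2431765   0.033     ]
(597, [259.2, 34.4], [247, 20, 26, 30]) [ 0.63449758 -0.2489485   0.0745    ]
(190, [259.7, 63.5], [247, 59, 26, 11]) [ 0.61521137 -0.2492789   0.0745    ]
(409, [259.9, 93.6], [249, 82, 23, 24]) [ 0.59409602 -0.24939848  0.0745    ]
(375, [241.5, 141.5], [235, 112, 14, 61]) [ 0.55777825 -0.23460295  0.0745    ]
(321, [279.8, 141.2], [273, 112, 15, 61]) [ 0.55801368 -0.26529217  0.0745    ]
(696, [396.9, 164.3], [382, 151, 31, 28]) [ 0.53918153 -0.36176065  0.0745    ]
[array([ 0.46825221, -0.1951553 ,  0.033     ]), array([ 0.4629644 , -0.24705841,  0.033     ])] [ 0.4656083  -0.22110686  0.033     ]
now [ 0.5069 -0.2504  0.1638] [3.1415e+00 2.0000e-04 4.0000e-04] w 0.0698 t 18.3
-7.0 -7.3 13.5 0 0 0.0311; -7.2 -7.1 13.5 0 0 0.0311; -7.4 -6.9 13.5 0 0 0.0311; -7.6 -6.7 13.5 0 0 0.0311
```

step_arm:
  commands: "-7 -7.3 13.5 0 0 0.028; -7.2 -7.1 13.5 0 0 0.028; -7.4 -6.9 13.5 0 0 0.028; -7.6 -6.7 13.5 0 0 0.028; 0 0 0 0 0 0; 0 0 0 0 0 0"

```text
t: 19.05
eef_pos: [0.4792, -0.2213, 0.1103]
ee_rot: [3.141, -0.0, -0.111]
force: [-1.1, -1.0, 1.3]
width: 0.07
```

```bash
python3 look.py w13; python3 plan.py 0.4785 -0.2215 0.0275 -0.11 4
```

```text
[ 0.4792 -0.2213  0.1103] [ 3.1413e+00 -3.0000e-04 -1.1070e-01] 19.05 0.07
now [ 0.4793 -0.2214  0.1104] [ 3.1413e+00 -7.0000e-04 -1.1100e-01] w 0.0702 t 19.1
-0.2 0.1 20.7 0 0 -0.0002; -0.2 0.1 20.7 0 0 -0.0002; -0.2 0.1 20.7 0 0 -0.0002; -0.2 0.1 20.7 0 0 -0.0002
```

View pics/w13.png

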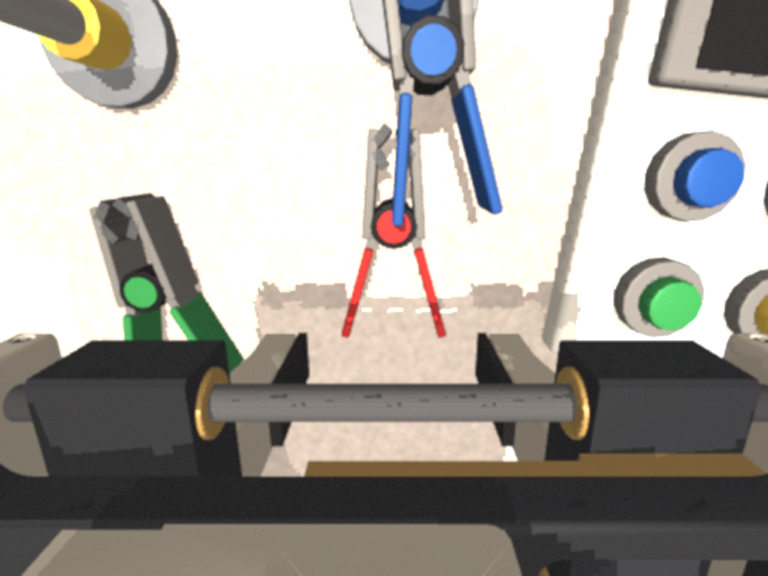

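Centred on the red clamp (pin at (393,224), handles symmetric). Descending and squeezing.

step_arm:
  commands: "0 0 26 0 0 0; 0 0 26 0 0 0; 0 0 22 0 0 0; 0 0 8.5 0 0 0; 0 0 0 0 0 0; 0 0 0 0 0 0"

```text
t: 19.85
eef_pos: [0.4791, -0.2213, 0.0283]
ee_rot: [3.141, -0.001, -0.112]
force: [-0.3, -0.2, 0.4]
width: 0.0698
```

step_arm:
  commands: "0 0 0 0 0 0; 0 0 0 0 0 0; 0 0 0 0 0 0; 0 0 0 0 0 0; 0 0 0 0 0 0; 0 0 0 0 0 0"
  jaw: 0
  grip_force: 50

```text
t: 20.6
eef_pos: [0.4788, -0.2213, 0.028]
ee_rot: [3.141, -0.001, -0.111]
force: [-1.3, -0.1, 5.6]
width: 0.0218
```

```bash
python3 look.py w14; python3 pin.py w14 red
```

```text
[ 0.4788 -0.2213  0.028 ] [ 3.1414e+00 -1.0000e-03 -1.1150e-01] 20.6 0.0218
(474, [253.8, 164.2], [245, 147, 17, 36]) [ 0.531  -0.2236  0.0335] tool [52.1 -3.5 -5.5]
(700, [244.9, 224.5], [239, 193, 12, 63]) [ 0.5009 -0.2154  0.0335] tool [21.3 -8.3 -5.5]
(749, [278.1, 224.9], [271, 192, 14, 64]) [ 0.4988 -0.232   0.0335] tool [21.1  8.4 -5.5]
```

View pics/w14.png

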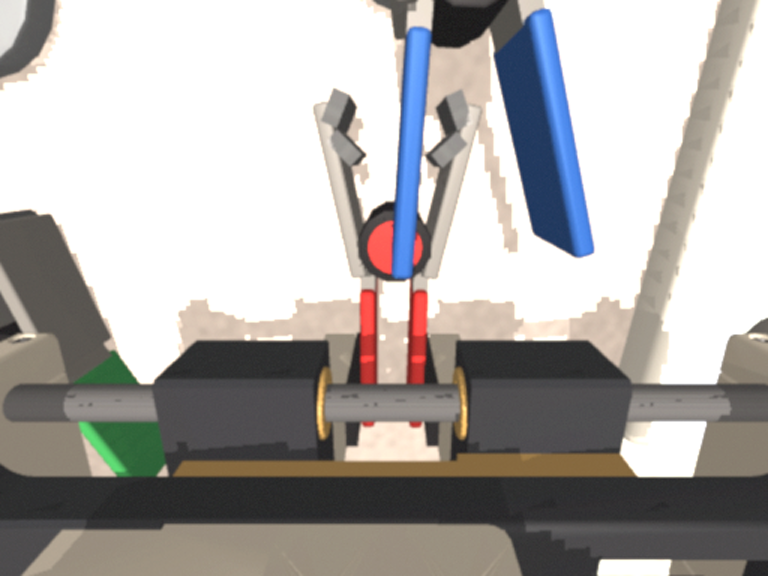

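```bash
python3 - <<'E'
from plan import *
r=plan(np.array([.414,-.214,.15]),-.1115,None,[.49,.078,.16],0,8)
print("; ".join(r))
E
```

```text
5.4 -37.3 -1.3 0 0 -0.0139; 5.9 -37.3 -1.3 0 0 -0.0139; 6.4 -37.2 -1.3 0 0 -0.0139; 6.9 -37.1 -1.3 0 0 -0.0139; 7.5 -37.0 -1.3 0 0 -0.0139; 8.0 -36.9 -1.3 0 0 -0.0139; 8.5 -36.8 -1.3 0 0 -0.0139; 9.0 -36.6 -1.3 0 0 -0.0139
```

step_arm:
  commands: "0 0 -3 0 0 0; -10 0 0 0 0 0; -20 0 0 0 0 0; -20 0 0 0 0 0; -15 0 0 0 0 0; 0 0 -25 0 0 0; 0 0 -47 0 0 0; 0 0 -47 0 0 0"

```text
t: 21.65
eef_pos: [0.4129, -0.2137, 0.1505]
ee_rot: [3.142, 0.001, -0.112]
force: [1.1, -0.3, -0.6]
width: 0.0217
```

step_arm:
  commands: "5.4 -37.3 -1.3 0 0 -0.014; 6 -37.3 -1.3 0 0 -0.014; 6.4 -37.2 -1.3 0 0 -0.014; 7 -37 -1.3 0 0 -0.014; 7.5 -37 -1.3 0 0 -0.014; 8 -37 -1.3 0 0 -0.014; 8.5 -36.8 -1.3 0 0 -0.014; 9 -36.6 -1.3 0 0 -0.014"

```text
t: 22.65
eef_pos: [0.4897, 0.0793, 0.1598]
ee_rot: [-3.142, 0.0, 0.001]
force: [0.4, -1.1, -1.3]
width: 0.0221
```

step_arm:
  commands: "0 0 0 0 0 0; 0 0 0 0 0 0"

```text
t: 22.9
eef_pos: [0.4894, 0.078, 0.1595]
ee_rot: [3.141, 0.001, 0.001]
force: [0.4, 0.1, -1.0]
width: 0.0219
```

```bash
python3 look.py w15; python3 pin.py w15 red
```

```text
[0.4894 0.078  0.1595] [3.1413e+00 9.0000e-04 5.0000e-04] 22.9 0.0219
(1086, [257.7, 22.4], [241, 0, 35, 49]) [0.6004 0.0795 0.165 ] tool [111.1  -1.4  -5.6]
(1087, [262.9, 164.5], [245, 147, 37, 36]) [0.5414 0.0773 0.165 ] tool [52.   0.8 -5.5]
(755, [278.0, 224.5], [271, 191, 14, 65]) [0.5107 0.0697 0.165 ] tool [21.4  8.4 -5.5]
(691, [245.0, 224.4], [239, 193, 12, 63]) [0.5108 0.0862 0.165 ] tool [21.4 -8.2 -5.5]
```

View pics/w15.png

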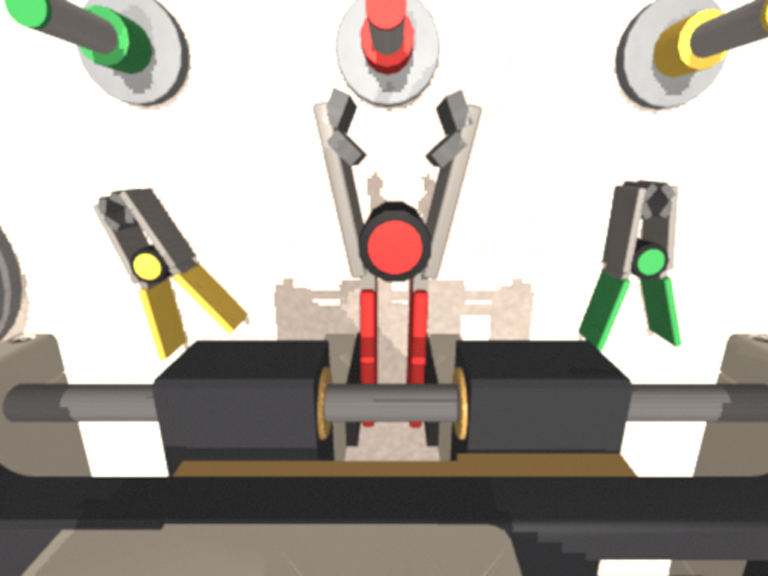

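```bash
cat > stem.py <<'E'
import sys,pickle
from h import *
n=sys.argv[1];v=[float(a)/1.5 for a in sys.argv[2:6]]
s,f=pickle.load(open(n+".pkl","rb"));c=cam(f,s)
print("foot",np.round(onz(c,v[:2],.012),4),"collar",np.round(onz(c,v[2:],.036),4))
E
python3 stem.py w15 388 51 388 39
echo yellow;python3 stem.py w15 675 51 692 38;echo green;python3 stem.py w15 130 49 112 36
python3 plan.py 0.497 0.080 0.067 0 5
```

```text
foot [0.6297 0.0804 0.012 ] collar [0.6303 0.0802 0.036 ]
yellow
foot [ 0.6297 -0.093   0.012 ] collar [ 0.6308 -0.0864  0.036 ]
green
foot [0.6308 0.2361 0.012 ] collar [0.6318 0.2313 0.036 ]
now [0.4894 0.0777 0.1596] [ 3.1414e+00  7.0000e-04 -1.0000e-04] w 0.0219 t 22.95
1.5 -0.5 18.5 0 0 -0.0000; 1.5 -0.5 18.5 0 0 -0.0000; 1.5 -0.5 18.5 0 0 -0.0000; 1.5 -0.5 18.5 0 0 -0.0000; 1.5 -0.5 18.5 0 0 -0.0000
```

step_arm:
  commands: "1.3 -0.6 18.4 0 0 0; 1.3 -0.6 18.4 0 0 0; 1.3 -0.6 18.4 0 0 0; 1.3 -0.6 18.4 0 0 0; 1.3 -0.6 18.4 0 0 0; 0 0 0 0 0 0; 0 0 0 0 0 0"

```text
t: 23.82
eef_pos: [0.4967, 0.0809, 0.0684]
ee_rot: [-3.141, -0.0, -0.0]
force: [0.6, 0.0, -0.0]
width: 0.0223
```

```bash
python3 look.py w16; python3 pin.py w16 red; python3 plan.py 0.5405 0.0808 0.0675 0 6
```

```text
[0.4967 0.0809 0.0684] [-3.1415e+00 -5.0000e-04 -4.0000e-04] 23.825 0.0223
(1151, [261.0, 15.9], [234, 0, 55, 34]) [0.6102 0.0809 0.0739] tool [ 1.134e+02 -1.000e-01 -5.400e+00]
(1087, [262.9, 164.5], [245, 147, 37, 36]) [0.5488 0.0801 0.0739] tool [52.   0.8 -5.5]
(689, [245.0, 224.3], [239, 193, 12, 63]) [0.5182 0.089  0.0739] tool [21.5 -8.2 -5.5]
(756, [278.1, 224.6], [271, 192, 15, 64]) [0.518  0.0724 0.0739] tool [21.3  8.4 -5.5]
now [0.4969 0.0811 0.0687] [-3.1411e+00 -1.0000e-03 -2.0000e-04] w 0.0219 t 23.875
7.3 0.0 0.2 0 0 -0.0000; 7.3 0.0 0.2 0 0 -0.0000; 7.3 0.0 0.2 0 0 -0.0000; 7.3 0.0 0.2 0 0 -0.0000; 7.3 0.0 0.2 0 0 -0.0000; 7.3 0.0 0.2 0 0 -0.0000
```

View pics/w16.png

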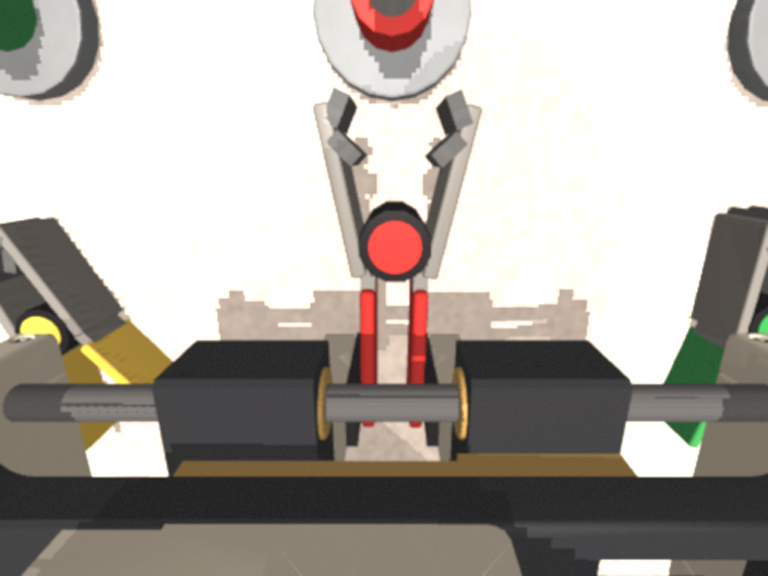

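Aligned, with the stem at column ~392 and the jaws centred at ~397. Pushing on 44 mm.

step_arm:
  commands: "7 -0.1 0.2 0 0 0; 7 -0.1 0.2 0 0 0; 7 -0.1 0.2 0 0 0; 7 0 0.2 0 0 0; 7 0 0 0 0 0; 5.5 0 0 0 0 0; 3.5 0 0 0 0 0; 0 0 0 0 0 0"

```text
t: 24.88
eef_pos: [0.5407, 0.0816, 0.0669]
ee_rot: [3.142, 0.0, 0.0]
force: [0.1, 0.0, -1.5]
width: 0.0219
```

```bash
python3 look.py w17; python3 pin.py w17 red; python3 - <<'E'
from h import *
fs=grab_frame("side")
b=cv2.resize(fs["frame"][170:270,190:320],None,fx=6,fy=6,interpolation=cv2.INTER_CUBIC);cv2.imwrite("pics/s17.png",cv2.convertScaleAbs(b,alpha=1.6)[:,:,::-1])
E
```

```text
[0.5407 0.0816 0.0669] [3.1416e+00 1.0000e-04 1.0000e-04] 24.875 0.0219
(2583, [262.5, 78.3], [236, 47, 53, 63]) [0.6305 0.081  0.0724] tool [89.8  0.5 -5.5]
(1087, [262.9, 164.5], [245, 147, 37, 36]) [0.5927 0.0808 0.0724] tool [52.   0.8 -5.5]
(693, [245.0, 224.3], [239, 193, 12, 63]) [0.5621 0.0898 0.0724] tool [21.5 -8.2 -5.5]
(756, [278.1, 224.6], [271, 192, 14, 64]) [0.562  0.0731 0.0724] tool [21.3  8.4 -5.5]
```

View pics/s17.png

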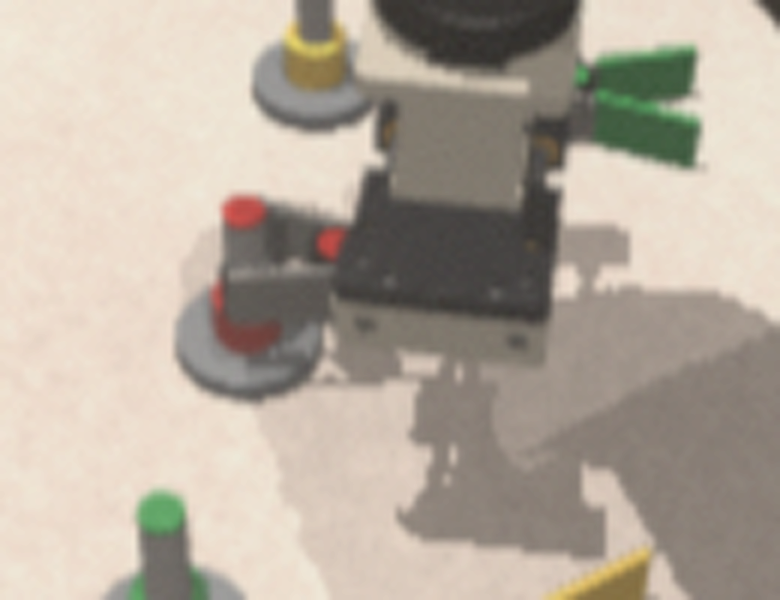

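View pics/w17.png

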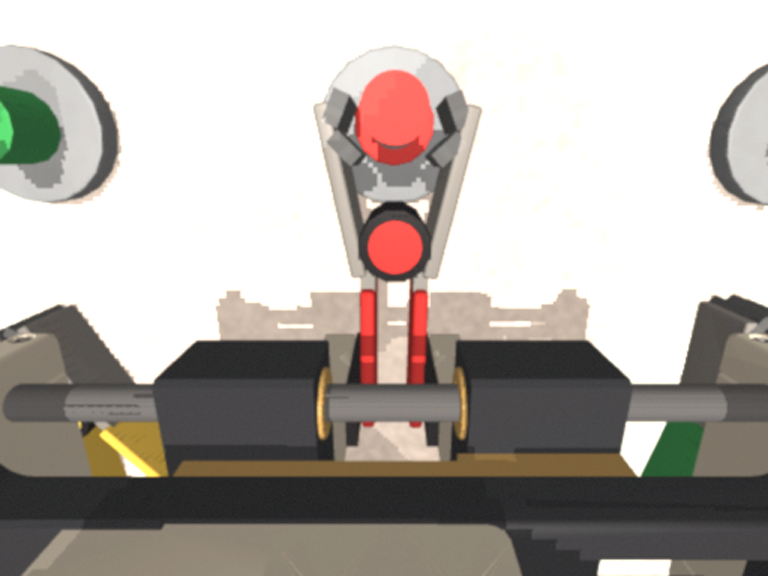

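No shift this time, and the stem sits in the hollow. Releasing.

step_arm:
  commands: "0 0 0 0 0 0; 0 0 0 0 0 0; 0 0 0 0 0 0; 0 0 0 0 0 0; 0 0 0 0 0 0; 0 0 0 0 0 0"
  jaw: 70

```text
t: 25.72
eef_pos: [0.5405, 0.0815, 0.067]
ee_rot: [3.142, 0.0, 0.0]
force: [0.4, -0.1, -0.0]
width: 0.0695
```

step_arm:
  commands: "0 0 -10 0 0 0; 0 0 -25 0 0 0; 0 0 -30 0 0 0; -30 -25 -30 0 0 0; -30 -25 0 0 0 0; 0 0 0 0 0 0; 0 0 0 0 0 0"

```text
t: 26.6
eef_pos: [0.4809, 0.1317, 0.1627]
ee_rot: [-3.141, -0.001, 0.001]
force: [0.4, -1.0, 0.7]
width: 0.0698
```

```bash
python3 look.py w18; python3 - <<'E'
from seg import *
import pickle
fs=grab_frame("side")
b=cv2.resize(fs["frame"][110:290,190:320],None,fx=3.3,fy=3.3,interpolation=cv2.INTER_CUBIC);cv2.imwrite("pics/s18.png",cv2.convertScaleAbs(b,alpha=1.6)[:,:,::-1])
s,f=pickle.load(open("w18.pkl","rb"));c=cam(f,s)
for k in("yellow","green"):
  for b in blobs(f["frame"],k,60): print(k,b,np.round(onz(c,b[1],.033),4))
E
```

```text
[0.4809 0.1317 0.1627] [-3.1411e+00 -9.0000e-04  1.1000e-03] 26.6 0.0698
yellow (476, [504.2, 25.5], [495, 6, 17, 36]) [ 0.6241 -0.0727  0.033 ]
yellow (290, [153.7, 168.2], [144, 159, 20, 19]) [0.5011 0.2363 0.033 ]
yellow (673, [192.4, 189.7], [171, 168, 42, 45]) [0.4793 0.2003 0.033 ]
yellow (691, [159.1, 203.9], [148, 179, 23, 52]) [0.4643 0.235  0.033 ]
green (91, [104.2, 2.0], [94, 0, 21, 6]) [0.6412 0.2616 0.033 ]
green (706, [144.8, 22.6], [118, 0, 43, 39]) [0.6261 0.2299 0.033 ]
green (263, [488.8, 165.3], [480, 157, 19, 18]) [ 0.5042 -0.0883  0.033 ]
green (1049, [452.7, 197.4], [434, 173, 40, 51]) [ 0.4714 -0.06    0.033 ]
green (947, [491.1, 196.7], [476, 175, 29, 47]) [ 0.4722 -0.0982  0.033 ]
```

View pics/w18.png

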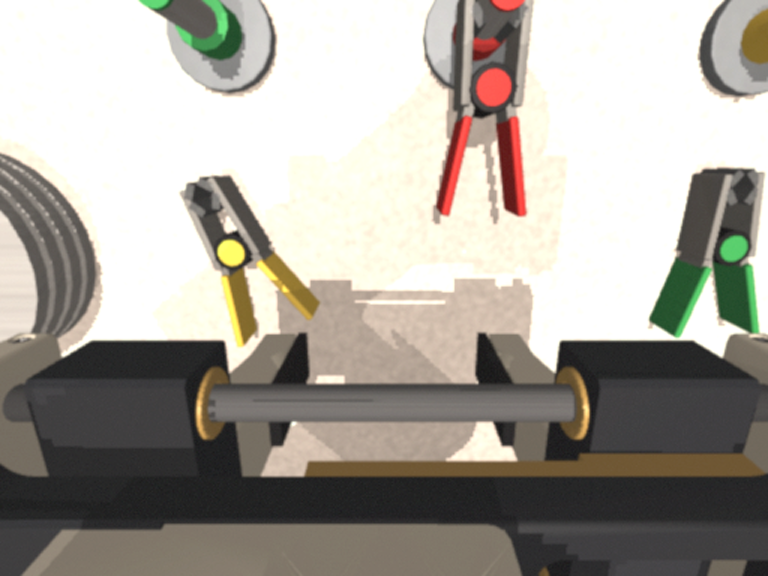

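View pics/s18.png

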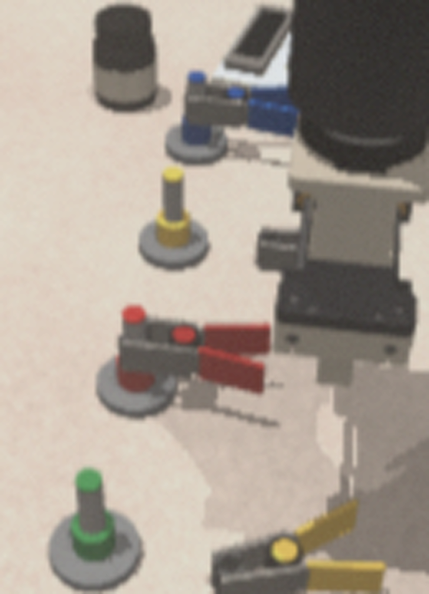

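Red is on too, and yellow hasn't moved (pin (0.501, 0.236), yaw 0.425). Going for it.

```bash
python3 plan.py 0.460 0.2177 0.11 0.425 5
```

```text
now [0.481  0.1313 0.1621] [ 3.1414e+00 -0.0000e+00 -2.0000e-04] w 0.0702 t 26.7
-4.2 -17.3 10.4 0 0 -0.0850; -2.7 -17.6 10.4 0 0 -0.0850; -1.2 -17.7 10.4 0 0 -0.0850; 0.3 -17.8 10.4 0 0 -0.0850; 1.8 -17.7 10.4 0 0 -0.0850
```

step_arm:
  commands: "-4.2 -17.3 10.4 0 0 -0.085; -2.7 -17.6 10.4 0 0 -0.085; -1.2 -17.7 10.4 0 0 -0.085; 0.3 -17.8 10.4 0 0 -0.085; 1.8 -17.7 10.4 0 0 -0.085; 0 0 0 0 0 0; 0 0 0 0 0 0"

```text
t: 27.58
eef_pos: [0.4599, 0.2175, 0.1099]
ee_rot: [3.141, 0.001, 0.423]
force: [1.0, 0.1, 0.0]
width: 0.0699
```

```bash
python3 look.py w19; python3 pin.py w19 yellow; python3 plan.py 0.460 0.2177 0.028 0.425 4
```

```text
[0.4599 0.2175 0.1099] [3.1412e+00 6.0000e-04 4.2340e-01] 27.575 0.0699
(445, [260.4, 151.1], [249, 140, 24, 23]) [0.513  0.2417 0.1154] tool [58.4 -0.3 -5.5]
(346, [235.0, 193.9], [224, 165, 22, 59]) [0.489  0.2444 0.1154] tool [ 37.5 -12.6  -5.5]
(349, [283.4, 194.8], [274, 166, 20, 60]) [0.4982 0.2228 0.1154] tool [37.1 10.9 -5.5]
now [0.46   0.2174 0.1101] [3.1414e+00 2.0000e-04 4.2330e-01] w 0.0701 t 27.625
0.0 -0.1 20.5 0 0 -0.0004; 0.0 -0.1 20.5 0 0 -0.0004; 0.0 -0.1 20.5 0 0 -0.0004; 0.0 -0.1 20.5 0 0 -0.0004
```

View pics/w19.png

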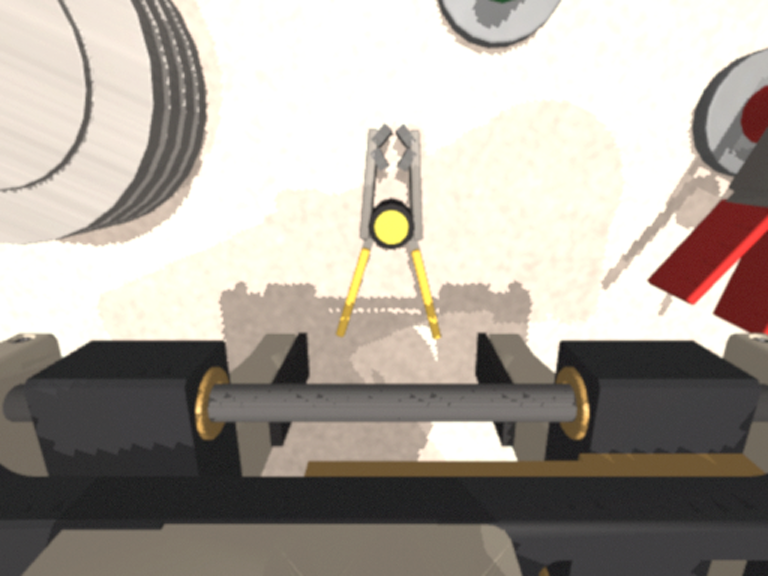

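Aligned with the yellow clamp (pin at (391,226)). Descending and squeezing.

step_arm:
  commands: "0 0 26 0 0 0; 0 0 26 0 0 0; 0 0 22 0 0 0; 0 0 8 0 0 0; 0 0 0 0 0 0; 0 0 0 0 0 0"

```text
t: 28.38
eef_pos: [0.4601, 0.2183, 0.0289]
ee_rot: [-3.141, -0.001, 0.425]
force: [0.5, 0.2, 0.4]
width: 0.0702
```

step_arm:
  commands: "0 0 0 0 0 0; 0 0 0 0 0 0; 0 0 0 0 0 0; 0 0 0 0 0 0; 0 0 0 0 0 0; 0 0 0 0 0 0"
  jaw: 0

```text
t: 29.12
eef_pos: [0.4599, 0.2182, 0.0285]
ee_rot: [-3.141, -0.001, 0.426]
force: [-1.4, -0.3, 6.0]
width: 0.0217
```

```bash
python3 look.py w20; python3 pin.py w20 yellow;python3 - <<'E'
from plan import *
r=plan(np.array([.46,.2177,.168]),.4234,None,[.488,-.09,.168],0,12)
print("; ".join(r[:8]));print("; ".join(r[8:]))
E
```

```text
[0.4599 0.2182 0.0285] [-3.1415e+00 -8.0000e-04  4.2550e-01] 29.125 0.0217
(1075, [262.3, 166.5], [244, 149, 37, 36]) [0.5066 0.2388 0.034 ] tool [51.1  0.6 -5.5]
(742, [277.9, 225.2], [271, 192, 14, 64]) [0.4825 0.2192 0.034 ] tool [21.   8.5 -5.5]
(680, [244.9, 225.3], [239, 195, 12, 61]) [0.4756 0.2343 0.034 ] tool [20.9 -8.1 -5.5]
-8.4 24.3 0.0 0 0 0.0353; -7.5 24.6 0.0 0 0 0.0353; -6.7 24.9 0.0 0 0 0.0353; -5.8 25.1 0.0 0 0 0.0353; -4.9 25.3 0.0 0 0 0.0353; -4.0 25.4 0.0 0 0 0.0353; -3.1 25.6 0.0 0 0 0.0353; -2.2 25.7 0.0 0 0 0.0353
-1.3 25.7 0.0 0 0 0.0353; -0.4 25.7 0.0 0 0 0.0353; 0.5 25.7 0.0 0 0 0.0353; 1.4 25.7 0.0 0 0 0.0353
```

View pics/w20.png

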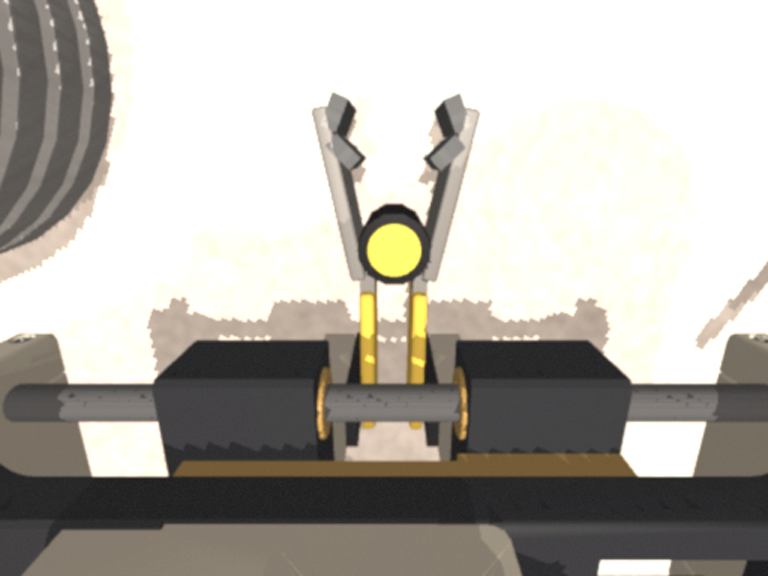

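step_arm:
  commands: "0 0 -5 0 0 0; 0 0 -15 0 0 0; 0 0 -30 0 0 0; 0 0 -45 0 0 0; 0 0 -45 0 0 0; -8.4 24.3 0 0 0 0.0353; -7.5 24.6 0 0 0 0.0353; -6.7 24.9 0 0 0 0.0353"

```text
t: 30.18
eef_pos: [0.4666, 0.1404, 0.1692]
ee_rot: [-3.141, -0.001, 0.318]
force: [-0.2, -0.6, -1.7]
width: 0.0219
```

step_arm:
  commands: "-5.8 25 0 0 0 0.0353; -4.9 25.3 0 0 0 0.0353; -4 25.4 0 0 0 0.0353; -3 25.6 0 0 0 0.0353; -2.2 25.7 0 0 0 0.0353; -1.3 25.7 0 0 0 0.0353; -0.4 25.7 0 0 0 0.0353; 0.5 25.7 0 0 0 0.0353"

```text
t: 31.18
eef_pos: [0.4857, -0.0647, 0.169]
ee_rot: [-3.141, -0.001, 0.036]
force: [-0.3, -1.1, -0.8]
width: 0.0215
```

step_arm:
  commands: "1.4 25.7 0 0 0 0.0353; 0 0 0 0 0 0; 0 0 0 0 0 0"

```text
t: 31.55
eef_pos: [0.488, -0.0894, 0.1686]
ee_rot: [-3.141, -0.001, 0.001]
force: [0.9, 0.2, -1.6]
width: 0.0219
```

```bash
python3 look.py w21; python3 pin.py w21 yellow
```

```text
[ 0.488  -0.0894  0.1686] [-3.1414e+00 -5.0000e-04  1.5000e-03] 31.55 0.0219
(1102, [266.9, 23.8], [250, 0, 34, 52]) [ 0.5986 -0.0916  0.1741] tool [110.6   2.3  -5.4]
(1073, [262.2, 166.4], [244, 149, 37, 36]) [ 0.5391 -0.0898  0.1741] tool [51.1  0.4 -5.5]
(741, [277.9, 225.0], [271, 193, 14, 63]) [ 0.5091 -0.0978  0.1741] tool [21.1  8.4 -5.5]
(688, [244.9, 225.2], [239, 195, 12, 61]) [ 0.509  -0.0812  0.1741] tool [21.  -8.2 -5.5]
```

View pics/w21.png

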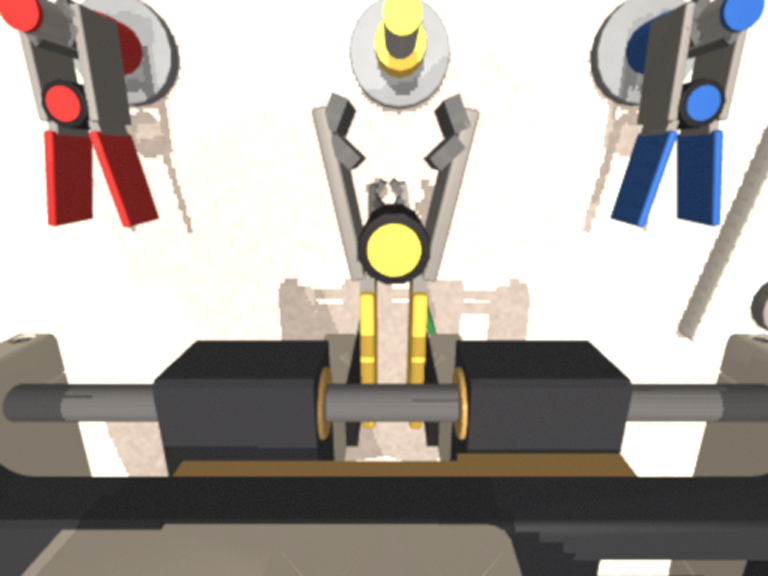

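```bash
python3 stem.py w21 400 55 401 42
```

```text
foot [ 0.6284 -0.0943  0.012 ] collar [ 0.6299 -0.0944  0.036 ]
```

step_arm:
  commands: "1.5 0.8 17 0 0 0; 1.5 0.8 17 0 0 0; 1.5 0.8 17 0 0 0; 1.5 0.8 17 0 0 0; 1.5 0.8 17 0 0 0; 1.5 0.8 15 0 0 0; 0 0 0 0 0 0; 0 0 0 0 0 0"

```text
t: 32.6
eef_pos: [0.4975, -0.0941, 0.0685]
ee_rot: [3.142, -0.0, 0.002]
force: [-0.0, -0.2, -1.5]
width: 0.0219
```

```bash
python3 look.py w22; python3 pin.py w22 yellow; python3 plan.py 0.541 -0.094 0.068 0 6
```

```text
[ 0.4975 -0.0941  0.0685] [ 3.1415e+00 -4.0000e-04  2.1000e-03] 32.6 0.0219
(1231, [261.2, 18.6], [234, 0, 55, 38]) [ 0.6099 -0.0938  0.074 ] tool [112.5  -0.   -5.4]
(1075, [262.2, 166.4], [244, 149, 37, 36]) [ 0.5486 -0.0944  0.074 ] tool [51.1  0.4 -5.5]
(748, [277.7, 224.9], [271, 189, 14, 67]) [ 0.5186 -0.1023  0.074 ] tool [21.1  8.3 -5.5]
(759, [245.0, 223.9], [239, 190, 13, 66]) [ 0.5191 -0.0858  0.074 ] tool [21.7 -8.2 -5.5]
now [ 0.4976 -0.0941  0.0687] [-3.1415e+00 -1.0000e-03  2.0000e-03] w 0.0219 t 32.65
7.2 -0.0 0.1 0 0 0.0003; 7.2 -0.0 0.1 0 0 0.0003; 7.2 -0.0 0.1 0 0 0.0003; 7.2 -0.0 0.1 0 0 0.0003; 7.2 -0.0 0.1 0 0 0.0003; 7.2 -0.0 0.1 0 0 0.0003
```

View pics/w22.png

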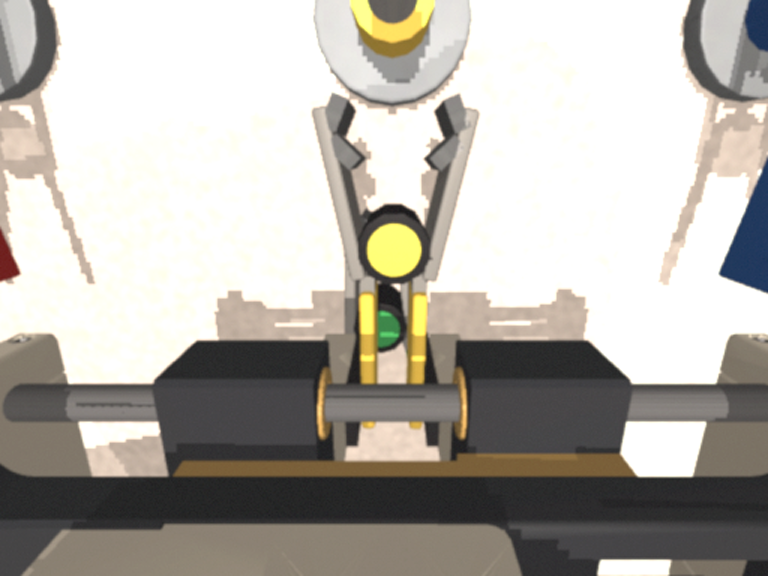

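Aligned. Pushing on.

step_arm:
  commands: "7 0 0.1 0 0 0; 7 0 0.1 0 0 0; 7 0 0.1 0 0 0; 7 0 0.1 0 0 0; 7 0 0.1 0 0 0; 5 0 0 0 0 0; 3.5 0 0 0 0 0; 0 0 0 0 0 0"

```text
t: 33.65
eef_pos: [0.5408, -0.0942, 0.0675]
ee_rot: [3.142, 0.0, 0.002]
force: [0.0, 0.4, -0.3]
width: 0.0222
```

```bash
python3 look.py w23; python3 pin.py w23 yellow; python3 - <<'E'
from h import *
fs=grab_frame("side")
b=cv2.resize(fs["frame"][130:220,200:330],None,fx=6,fy=6,interpolation=cv2.INTER_CUBIC);cv2.imwrite("pics/s23.png",cv2.convertScaleAbs(b,alpha=1.6)[:,:,::-1])
E
```

```text
[ 0.5408 -0.0942  0.0675] [3.1415e+00 1.0000e-04 1.6000e-03] 33.65 0.0222
(2502, [260.6, 82.1], [235, 51, 52, 62]) [ 0.629  -0.0938  0.073 ] tool [88.3 -0.3 -5.5]
(1075, [262.2, 166.4], [244, 149, 37, 36]) [ 0.5919 -0.0946  0.073 ] tool [51.1  0.4 -5.5]
(753, [277.7, 225.3], [271, 190, 14, 66]) [ 0.5617 -0.1024  0.073 ] tool [20.9  8.3 -5.5]
(737, [245.0, 225.0], [239, 194, 14, 62]) [ 0.5618 -0.086   0.073 ] tool [21.1 -8.2 -5.5]
```

View pics/w23.png

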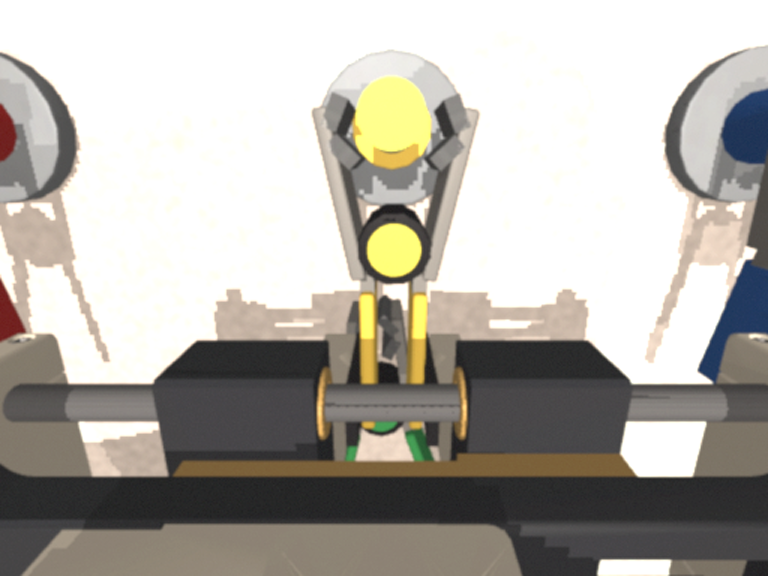

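View pics/s23.png

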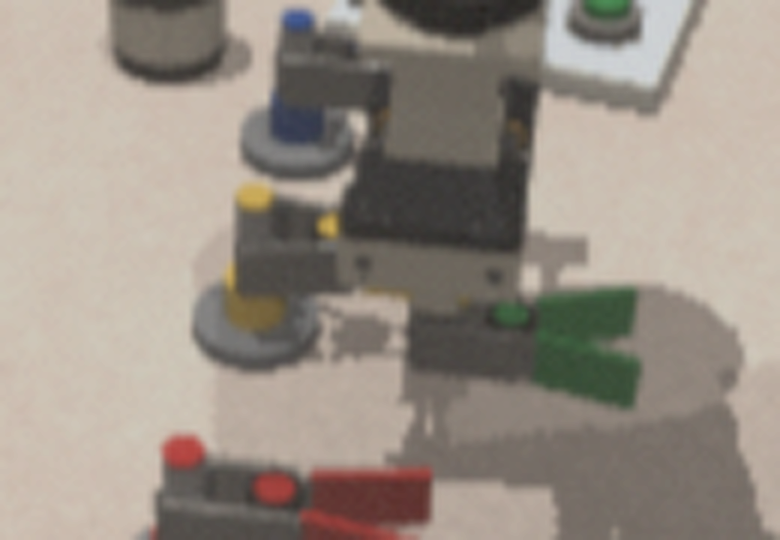

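The stem is in the hollow and the clamp is level above the collar. Releasing.

step_arm:
  commands: "0 0 0 0 0 0; 0 0 0 0 0 0; 0 0 0 0 0 0; 0 0 0 0 0 0; 0 0 0 0 0 0; 0 0 0 0 0 0"
  jaw: 70

```text
t: 34.5
eef_pos: [0.5406, -0.0942, 0.0675]
ee_rot: [3.142, 0.0, 0.002]
force: [-0.4, -0.2, -0.3]
width: 0.069
```

step_arm:
  commands: "0 0 -10 0 0 0; 0 0 -25 0 0 0; 0 0 -30 0 0 0; -30 0 -30 0 0 0; -35 0 0 0 0 0; 0 0 0 0 0 0; 0 0 0 0 0 0"

```text
t: 35.38
eef_pos: [0.4762, -0.0943, 0.1633]
ee_rot: [-3.142, -0.002, 0.002]
force: [0.5, -0.5, -0.3]
width: 0.0699
```

```bash
python3 look.py w24; python3 - <<'E'
from seg import *
import pickle
s,f=pickle.load(open("w24.pkl","rb"));c=cam(f,s)
for k in("green",):
  for b in blobs(f["frame"],k,60): print(k,b,np.round(onz(c,b[1],.033),4))
E
```

```text
[ 0.4762 -0.0943  0.1633] [-3.1415e+00 -1.5000e-03  1.9000e-03] 35.375 0.0699
green (253, [255.5, 160.4], [247, 152, 18, 18]) [ 0.5042 -0.0887  0.033 ]
green (142, [238.4, 195.3], [233, 173, 12, 47]) [ 0.4687 -0.0714  0.033 ]
green (171, [277.2, 193.3], [269, 172, 17, 45]) [ 0.4709 -0.1102  0.033 ]
```

View pics/w24.png

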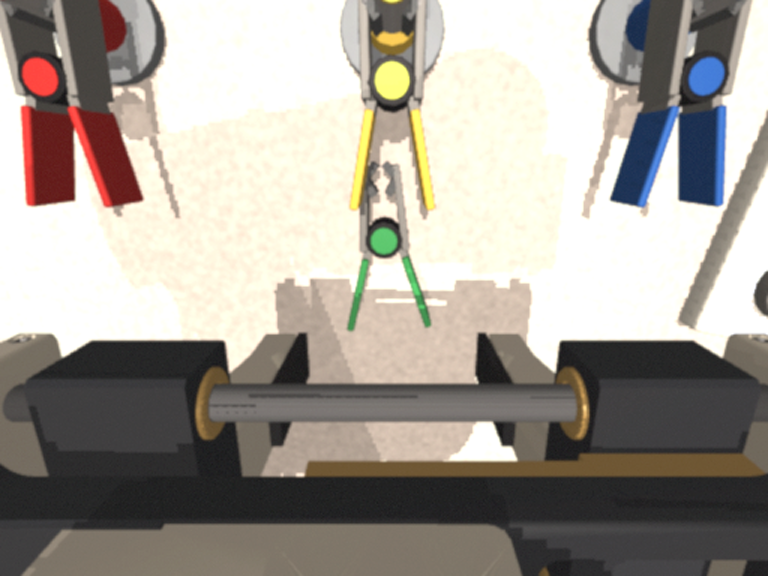

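```bash
python3 plan.py 0.4593 -0.0915 0.11 0.065 4
```

```text
now [ 0.4764 -0.0943  0.163 ] [ 3.1415e+00 -1.0000e-03  1.9000e-03] w 0.0701 t 35.425
-4.3 -0.7 13.3 0 0 -0.0158; -4.3 -0.8 13.3 0 0 -0.0158; -4.3 -0.8 13.3 0 0 -0.0158; -4.2 -0.9 13.3 0 0 -0.0158
```

step_arm:
  commands: "-4.3 -0.7 13.3 0 0 -0.016; -4.3 -0.8 13.3 0 0 -0.016; -4.3 -0.8 13.3 0 0 -0.016; -4.3 -0.9 13.3 0 0 -0.016; 0 0 0 0 0 0; 0 0 0 0 0 0"

```text
t: 36.17
eef_pos: [0.4587, -0.0915, 0.1095]
ee_rot: [3.141, -0.0, 0.066]
force: [0.0, -0.1, 0.2]
width: 0.07
```

```bash
python3 look.py w25; python3 plan.py 0.4593 -0.0915 0.028 0.065 4
```

```text
[ 0.4587 -0.0915  0.1095] [ 3.1414e+00 -4.0000e-04  6.5700e-02] 36.175 0.07
now [ 0.4589 -0.0915  0.1098] [ 3.1415e+00 -8.0000e-04  6.5800e-02] w 0.0698 t 36.225
0.1 0.0 20.4 0 0 0.0002; 0.1 0.0 20.4 0 0 0.0002; 0.1 0.0 20.4 0 0 0.0002; 0.1 0.0 20.4 0 0 0.0002
```

View pics/w25.png

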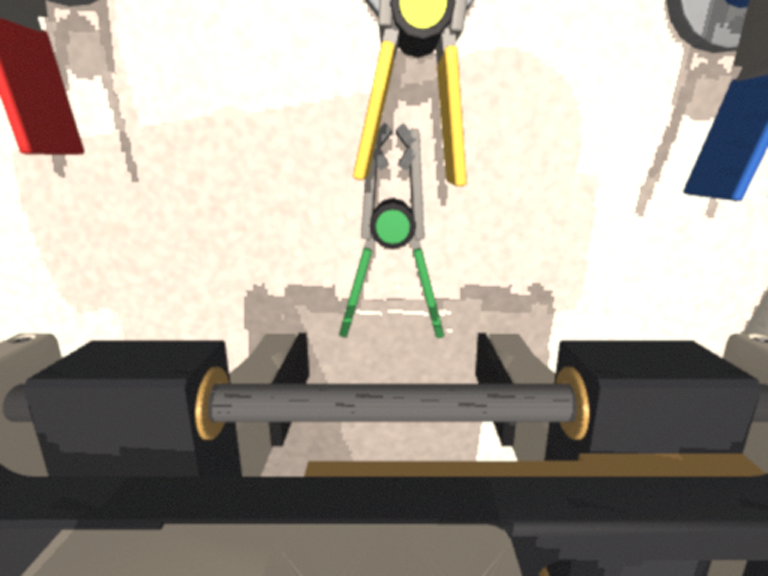

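Aligned with the green clamp. Descending and squeezing.

step_arm:
  commands: "0 0 26 0 0 0; 0 0 26 0 0 0; 0 0 22 0 0 0; 0 0 7.5 0 0 0; 0 0 0 0 0 0; 0 0 0 0 0 0"

```text
t: 36.98
eef_pos: [0.4591, -0.0915, 0.0287]
ee_rot: [-3.141, -0.002, 0.066]
force: [0.5, 0.4, -0.3]
width: 0.0699
```

step_arm:
  commands: "0 0 0 0 0 0; 0 0 0 0 0 0; 0 0 0 0 0 0; 0 0 0 0 0 0; 0 0 0 0 0 0; 0 0 0 0 0 0"
  jaw: 0

```text
t: 37.72
eef_pos: [0.4588, -0.0916, 0.0283]
ee_rot: [3.141, -0.001, 0.066]
force: [-0.7, -0.3, 5.9]
width: 0.022
```

```bash
python3 look.py w26; python3 pin.py w26 green;python3 - <<'E'
from plan import *
r=plan(np.array([.419,-.094,.168]),.066,None,[.488,.235,.168],0,10)
print("; ".join(r[:8]));print("; ".join(r[8:]))
E
```

```text
[ 0.4588 -0.0916  0.0283] [ 3.1415e+00 -9.0000e-04  6.5900e-02] 37.725 0.022
(1014, [262.0, 165.3], [244, 148, 37, 36]) [ 0.5103 -0.0885  0.0338] tool [51.6  0.4 -5.5]
(605, [244.6, 225.0], [240, 194, 11, 62]) [ 0.4793 -0.0818  0.0338] tool [21.1 -8.4 -5.5]
(628, [278.0, 225.4], [272, 195, 12, 61]) [ 0.4801 -0.0986  0.0338] tool [20.9  8.4 -5.5]
9.1 -32.4 0.0 0 0 0.0066; 8.8 -32.4 0.0 0 0 0.0066; 8.6 -32.5 0.0 0 0 0.0066; 8.4 -32.5 0.0 0 0 0.0066; 8.2 -32.6 0.0 0 0 0.0066; 8.0 -32.7 0.0 0 0 0.0066; 7.8 -32.7 0.0 0 0 0.0066; 7.6 -32.8 0.0 0 0 0.0066
7.3 -32.8 0.0 0 0 0.0066; 7.1 -32.9 0.0 0 0 0.0066
```

View pics/w26.png

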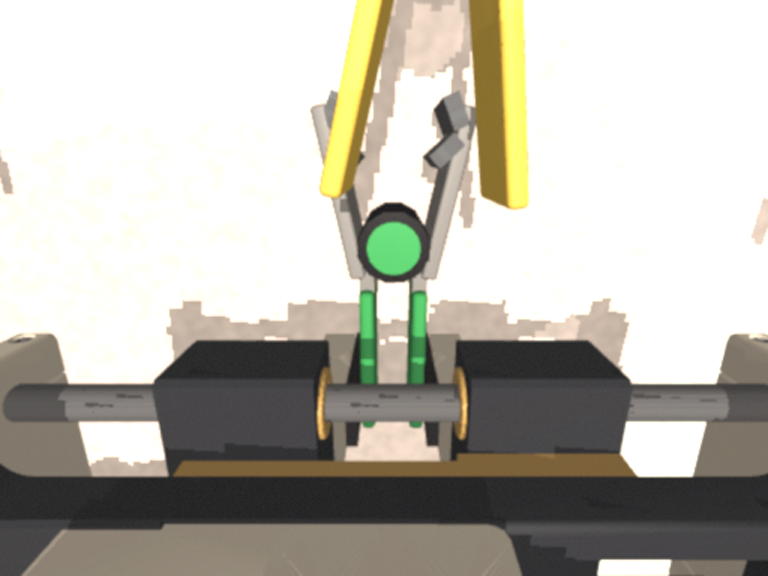

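Held. I'll draw it back 44 mm clear of the yellow handles, then lift.

step_arm:
  commands: "0 0 -3 0 0 0; -10 0 0 0 0 0; -15 0 0 0 0 0; -15 0 0 0 0 0; -4 0 0 0 0 0; 0 0 0 0 0 0"

```text
t: 38.52
eef_pos: [0.4144, -0.0944, 0.0311]
ee_rot: [-3.142, -0.001, 0.066]
force: [-0.4, 0.3, -0.7]
width: 0.0217
```

step_arm:
  commands: "0 0 -15 0 0 0; 0 0 -32 0 0 0; 0 0 -45 0 0 0; 0 0 -45 0 0 0; 9 -32.4 0 0 0 0.0066; 8.8 -32.4 0 0 0 0.0066; 8.6 -32.5 0 0 0 0.0066; 8.4 -32.5 0 0 0 0.0066"

```text
t: 39.52
eef_pos: [0.4425, 0.0384, 0.1681]
ee_rot: [-3.141, -0.001, 0.039]
force: [0.3, -1.1, -0.5]
width: 0.0224
```

step_arm:
  commands: "8.2 -32.6 0 0 0 0.0066; 8 -32.7 0 0 0 0.0066; 7.8 -32.7 0 0 0 0.0066; 7.6 -32.8 0 0 0 0.0066; 7.3 -32.8 0 0 0 0.0066; 7 -33 0 0 0 0.0066; 0 0 0 0 0 0; 0 0 0 0 0 0"

```text
t: 40.52
eef_pos: [0.4832, 0.2346, 0.1675]
ee_rot: [3.141, 0.001, -0.0]
force: [-0.9, 0.6, -0.8]
width: 0.022
```

```bash
python3 look.py w27; python3 pin.py w27 green
```

```text
[0.4832 0.2346 0.1675] [ 3.1411e+00  7.0000e-04 -1.0000e-04] 40.525 0.022
(241, [257.4, 4.9], [246, 0, 24, 13]) [0.6005 0.2361 0.173 ] tool [117.3  -1.5  -5.6]
(498, [258.2, 28.1], [242, 7, 33, 36]) [0.5922 0.2358 0.173 ] tool [109.   -1.2  -5.6]
(1009, [262.1, 165.3], [245, 148, 36, 36]) [0.5349 0.2342 0.173 ] tool [51.6  0.4 -5.5]
(607, [244.8, 225.4], [240, 194, 11, 62]) [0.5041 0.2429 0.173 ] tool [20.9 -8.3 -5.5]
(626, [278.0, 225.3], [272, 195, 12, 61]) [0.5041 0.2262 0.173 ] tool [20.9  8.4 -5.5]
```

View pics/w27.png

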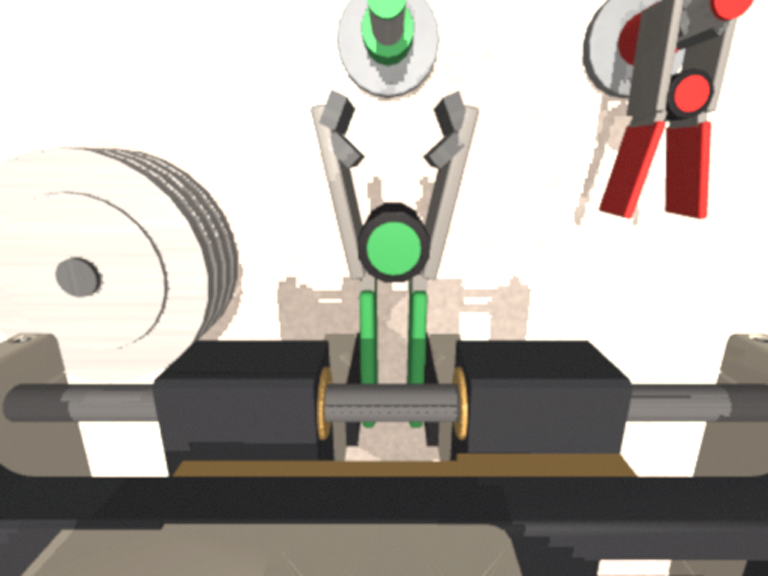

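```bash
python3 stem.py w27 388 43 388 29; python3 plan.py 0.497 0.2375 0.0685 0 6
```

```text
foot [0.6298 0.2368 0.012 ] collar [0.6312 0.2366 0.036 ]
now [0.4832 0.2342 0.1676] [ 3.1412e+00  5.0000e-04 -5.0000e-04] w 0.0218 t 40.575
2.3 -0.5 16.5 0 0 -0.0001; 2.3 -0.5 16.5 0 0 -0.0001; 2.3 -0.5 16.5 0 0 -0.0001; 2.3 -0.5 16.5 0 0 -0.0001; 2.3 -0.5 16.5 0 0 -0.0001; 2.3 -0.5 16.5 0 0 -0.0001
```

step_arm:
  commands: "2.3 -0.5 16.5 0 0 0; 2.3 -0.5 16.5 0 0 0; 2.3 -0.5 16.5 0 0 0; 2.3 -0.5 16.5 0 0 0; 2.3 -0.5 16.5 0 0 0; 2.3 -0.5 16.5 0 0 0; 0 0 0 0 0 0; 0 0 0 0 0 0"

```text
t: 41.58
eef_pos: [0.4974, 0.2379, 0.0691]
ee_rot: [-3.142, -0.0, -0.0]
force: [-0.2, 0.6, -0.0]
width: 0.0218
```

```bash
python3 look.py w28; python3 pin.py w28 green; python3 plan.py 0.5412 0.2372 0.068 0 6
```

```text
[0.4974 0.2379 0.0691] [-3.1415e+00 -3.0000e-04 -2.0000e-04] 41.575 0.0218
(1071, [262.3, 16.6], [236, 0, 54, 35]) [0.6106 0.2374 0.0746] tool [113.2   0.4  -5.5]
(1009, [262.2, 165.4], [245, 148, 36, 36]) [0.549  0.2374 0.0746] tool [51.6  0.4 -5.5]
(608, [244.7, 225.5], [240, 194, 11, 62]) [0.5182 0.2462 0.0746] tool [20.8 -8.3 -5.5]
(633, [278.0, 225.1], [273, 195, 11, 61]) [0.5185 0.2295 0.0746] tool [21.   8.4 -5.5]
now [0.4975 0.238  0.0693] [-3.1411e+00 -7.0000e-04 -1.0000e-04] w 0.0221 t 41.625
7.3 0.1 0.2 0 0 -0.0000; 7.3 0.1 0.2 0 0 -0.0000; 7.3 0.1 0.2 0 0 -0.0000; 7.3 0.1 0.2 0 0 -0.0000; 7.3 0.1 0.2 0 0 -0.0000; 7.3 0.1 0.2 0 0 -0.0000
```

View pics/w28.png

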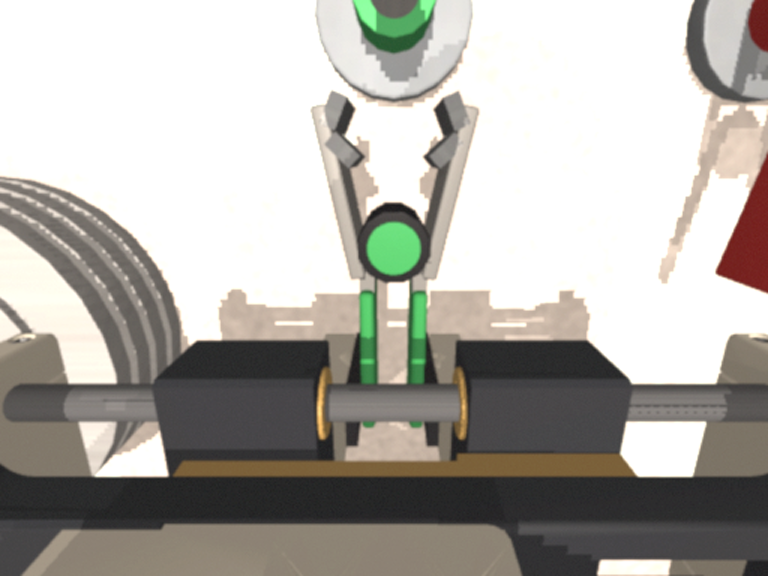

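step_arm:
  commands: "7 0 0.2 0 0 0; 7 0 0.2 0 0 0; 7 0 0.2 0 0 0; 7 0 0.2 0 0 0; 7 0 0.2 0 0 0; 5.5 0 0 0 0 0; 3.5 0 0 0 0 0; 0 0 0 0 0 0"

```text
t: 42.62
eef_pos: [0.5413, 0.2376, 0.0677]
ee_rot: [3.141, 0.0, -0.001]
force: [0.1, 0.9, -0.9]
width: 0.0217
```

```bash
python3 look.py w29; python3 pin.py w29 green; python3 - <<'E'
from h import *
fs=grab_frame("side")
b=cv2.resize(fs["frame"][220:320,190:320],None,fx=6,fy=6,interpolation=cv2.INTER_CUBIC);cv2.imwrite("pics/s29.png",cv2.convertScaleAbs(b,alpha=1.6)[:,:,::-1])
E
```

```text
[0.5413 0.2376 0.0677] [ 3.1415e+00  1.0000e-04 -6.0000e-04] 42.625 0.0217
(2365, [262.0, 79.1], [237, 49, 51, 61]) [0.6308 0.2372 0.0732] tool [89.5  0.3 -5.5]
(1007, [262.1, 165.3], [245, 148, 36, 36]) [0.593  0.2372 0.0732] tool [51.6  0.4 -5.5]
(610, [244.7, 225.5], [240, 194, 11, 62]) [0.5621 0.246  0.0732] tool [20.8 -8.3 -5.5]
(630, [278.0, 225.1], [273, 195, 11, 61]) [0.5623 0.2292 0.0732] tool [21.   8.4 -5.5]
```

View pics/w29.png

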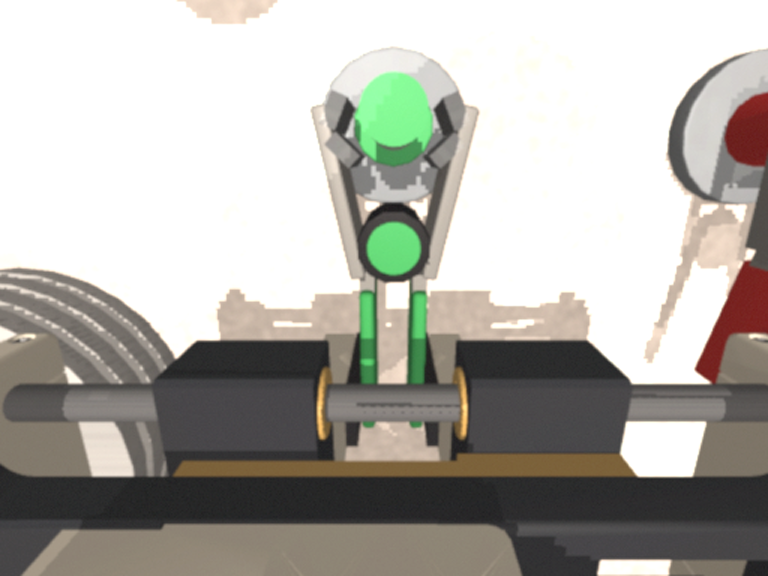

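View pics/s29.png

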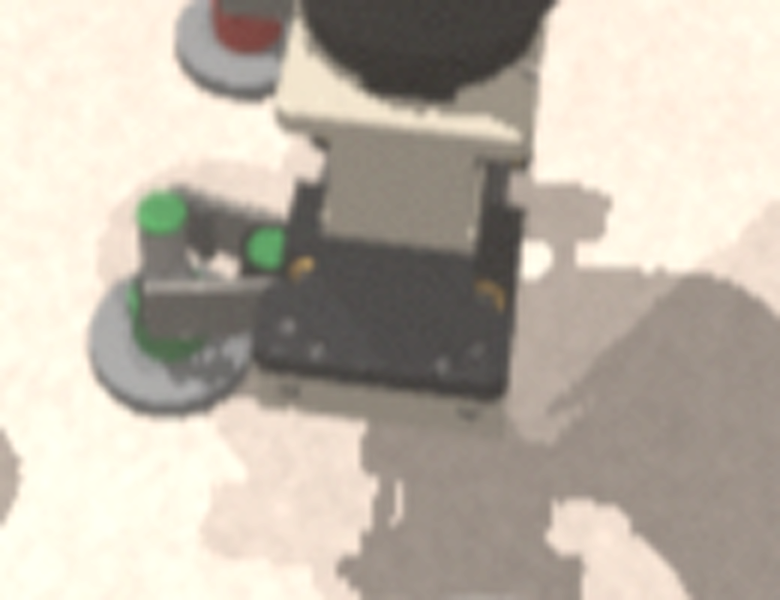

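Well seated. Releasing, then backing off to a wide look at all four before the keys.

step_arm:
  commands: "0 0 0 0 0 0; 0 0 0 0 0 0; 0 0 0 0 0 0; 0 0 0 0 0 0; 0 0 0 0 0 0; 0 0 0 0 0 0"
  jaw: 70

```text
t: 43.48
eef_pos: [0.5411, 0.2377, 0.0678]
ee_rot: [3.142, 0.0, -0.0]
force: [-0.3, 0.2, -0.5]
width: 0.0694
```

step_arm:
  commands: "0 0 -10 0 0 0; 0 0 -25 0 0 0; 0 0 -30 0 0 0; -20 10 -40 0 0 0; -25 35 -40 0 0 0; -30 40 -20 0 0 0; -10 40 0 0 0 0; 0 40 0 0 0 0"

```text
t: 44.48
eef_pos: [0.4554, 0.0717, 0.2344]
ee_rot: [-3.14, -0.002, 0.001]
force: [0.2, 0.6, 0.0]
width: 0.0698
```

step_arm:
  commands: "0 0 0 0 0 0; 0 0 0 0 0 0"

```text
t: 44.72
eef_pos: [0.4564, 0.0728, 0.2335]
ee_rot: [-3.141, -0.001, -0.001]
force: [0.3, 0.2, -0.3]
width: 0.0699
```

```bash
python3 look.py w30
```

```text
[0.4564 0.0728 0.2335] [-3.141e+00 -1.000e-03 -1.100e-03] 44.725 0.0699
```

View pics/w30.png

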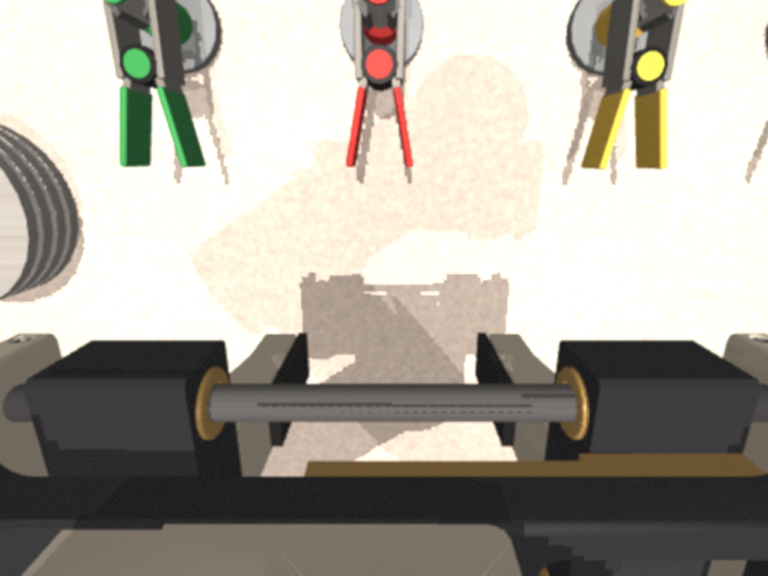

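Green, red and yellow are all on, with pins at (137,63), (379,66) and (650,66). I'll move toward the console, closing the jaws, and take a second view to triangulate the pin heights.

step_arm:
  commands: "-4 40 -3 0 0 0; -4 40 -3 0 0 0; -4 40 -3 0 0 0; -4 40 -3 0 0 0; -4 40 -3 0 0 0; 0 40 0 0 0 0; 0 0 0 0 0 0; 0 0 0 0 0 0"
  jaw: 0
  grip_force: 20

```text
t: 45.78
eef_pos: [0.4363, -0.1668, 0.2476]
ee_rot: [-3.142, 0.001, -0.0]
force: [-0.4, 0.1, -1.0]
width: 0.0013
```

```bash
python3 look.py w31; python3 - <<'E'
from seg import *
import pickle
for n in("w30","w31"):
    s,f=pickle.load(open(n+".pkl","rb"))
    for k in HUE: print(n,k,[b for b in blobs(f["frame"],k,60,100) if b[1][1]<250])
E
```

```text
[ 0.4363 -0.1668  0.2476] [-3.1415e+00  6.0000e-04 -4.0000e-04] 45.775 0.0013
w30 red [(214, [253.5, 22.8], [243, 17, 21, 13]), (303, [252.3, 42.2], [243, 32, 19, 21]), (328, [237.2, 84.2], [231, 58, 13, 53]), (275, [268.1, 83.4], [262, 58, 13, 54])]
w30 yellow [(189, [401.9, 16.8], [397, 3, 11, 27]), (331, [433.3, 43.4], [424, 33, 20, 22]), (860, [403.5, 85.8], [388, 59, 33, 54]), (1041, [434.3, 86.2], [424, 59, 21, 53])]
w30 green [(142, [122.4, 15.6], [118, 3, 10, 26]), (305, [90.7, 41.9], [82, 32, 19, 21]), (899, [89.5, 84.6], [81, 58, 19, 52]), (751, [120.1, 84.6], [105, 58, 30, 53])]
w30 blue []
w31 red [(152, [51.5, 5.5], [45, 0, 14, 14]), (323, [11.9, 22.7], [3, 12, 19, 22]), (2429, [31.2, 65.8], [3, 38, 65, 54]), (557, [494.7, 101.7], [481, 90, 29, 25])]
w31 yellow [(142, [192.7, 6.8], [185, 1, 14, 14]), (296, [187.7, 24.1], [179, 14, 19, 21]), (588, [178.9, 67.0], [172, 40, 15, 53]), (428, [208.5, 65.8], [198, 40, 21, 53]), (478, [471.8, 154.5], [459, 144, 27, 23])]
w31 green [(414, [423.5, 143.9], [412, 134, 24, 21])]
w31 blue [(100, [339.2, 4.3], [335, 0, 12, 12]), (290, [344.7, 21.5], [336, 12, 18, 20]), (404, [323.5, 64.0], [315, 38, 20, 53]), (556, [353.3, 64.4], [346, 38, 15, 52]), (515, [443.9, 89.9], [431, 78, 27, 25])]
```

View pics/w31.png

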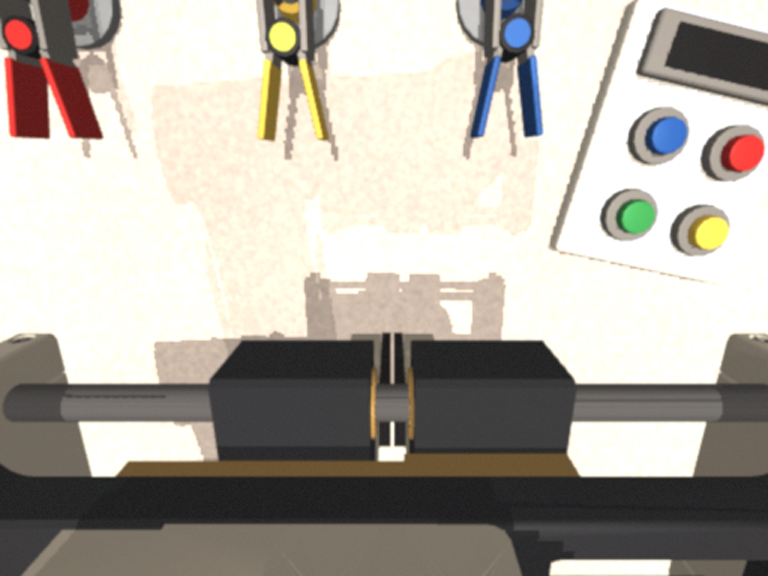

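```bash
python3 - <<'E'
from seg import *
import pickle
C={}
for n in("w12","w18","w24","w30","w31"):
    s,f=pickle.load(open(n+".pkl","rb"));C[n]=cam(f,s)
print("red",tri(C["w30"],(252.3,42.2),C["w31"],(11.9,22.7)))
print("yel",tri(C["w30"],(433.3,43.4),C["w31"],(187.7,24.1)))
print("blue",tri(C["w12"],(259.9,93.6),C["w31"],(344.7,21.5)))
s,f=pickle.load(open("w24.pkl","rb"));b=[x for x in blobs(f["frame"],"blue",150)];print(b)
print("green z.0725",onz(C["w30"],(90.7,41.9),.0725))
for k,p in dict(blue=(443.9,89.9),red=(494.7,101.7),green=(423.5,143.9),yellow=(471.8,154.5)).items(): print(k,np.round(onz(C["w31"],p,.039),4))
E
python3 plan.py 0.4555 -0.4295 0.10 0 8
```

```text
red (array([0.59370762, 0.08136934, 0.06940989]), np.float64(0.0001140419043528848))
yel (array([ 0.59222474, -0.09366174,  0.06987167]), np.float64(4.262488888857247e-05))
blue (array([ 0.59421144, -0.2494089 ,  0.07065437]), np.float64(8.575445665464335e-05))
[(334, [425.2, 16.3], [418, 0, 15, 34]), (509, [470.5, 50.5], [458, 38, 26, 26]), (1490, [429.1, 103.6], [408, 71, 44, 67]), (1754, [468.4, 103.7], [453, 71, 31, 66])]
green z.0725 [0.59357372 0.23614052 0.0725    ]
blue [ 0.5318 -0.3794  0.039 ]
red [ 0.5187 -0.4417  0.039 ]
green [ 0.4692 -0.3663  0.039 ]
yellow [ 0.4561 -0.4286  0.039 ]
now [ 0.4363 -0.1665  0.2477] [-3.1415e+00  3.0000e-04  4.0000e-04] w 0.0005 t 45.825
2.4 32.9 18.5 0 0 0.0000; 2.4 32.9 18.5 0 0 0.0000; 2.4 32.9 18.5 0 0 0.0000; 2.4 32.9 18.5 0 0 0.0000; 2.4 32.9 18.5 0 0 0.0000; 2.4 32.9 18.5 0 0 0.0000; 2.4 32.9 18.5 0 0 0.0000; 2.4 32.9 18.5 0 0 0.0000
```

The pin tops triangulate at z ≈ 0.070, so the pin middles are about 17 to 18 mm above the seats. That is inside the 16–24 mm band but near its lower edge, so I'll measure more carefully with the stem tips (z = 0.085) as reference.

step_arm:
  commands: "20 15 0 0 0 0; 20 20 0 0 0 0; 20 18 0 0 0 0; 14 0 0 0 0 0; 0 0 0 0 0 0; 0 0 0 0 0 0"

```text
t: 46.58
eef_pos: [0.5096, -0.2194, 0.2478]
ee_rot: [-3.141, 0.0, 0.001]
force: [-0.2, -0.4, 1.1]
width: 0.0003
```

```bash
python3 look.py v1
```

```text
[ 0.5096 -0.2194  0.2478] [-3.1414e+00  3.0000e-04  7.0000e-04] 46.575 0.0003
```

step_arm:
  commands: "0 -40 0 0 0 0; 0 -40 0 0 0 0; 0 -40 0 0 0 0; 0 -40 0 0 0 0; 0 -40 0 0 0 0; 0 -20 0 0 0 0; 0 0 0 0 0 0; 0 0 0 0 0 0"

```text
t: 47.62
eef_pos: [0.5097, -0.0005, 0.2481]
ee_rot: [-3.141, -0.0, 0.0]
force: [-0.7, 0.7, 0.6]
width: 0.0005
```

```bash
python3 look.py v2
```

```text
[ 5.097e-01 -5.000e-04  2.481e-01] [-3.1415e+00 -3.0000e-04  1.0000e-04] 47.625 0.0005
```

step_arm:
  commands: "0 -40 0 0 0 0; 0 -40 0 0 0 0; 0 -40 0 0 0 0; 0 -40 0 0 0 0; 0 -40 0 0 0 0; 0 -20 0 0 0 0; 0 0 0 0 0 0; 0 0 0 0 0 0"

```text
t: 48.68
eef_pos: [0.5102, 0.2187, 0.2477]
ee_rot: [3.141, 0.0, -0.001]
force: [0.6, 0.0, -0.2]
width: 0.0001
```

```bash
python3 look.py v3; python3 - <<'E'
from seg import *
import pickle
for n in("v1","v2","v3"):
    s,f=pickle.load(open(n+".pkl","rb"))
    for k in HUE: print(n,k,[b for b in blobs(f["frame"],k,60,100) if b[1][1]<230])
E
```

```text
[0.5102 0.2187 0.2477] [ 3.1412e+00  4.0000e-04 -1.1000e-03] 48.675 0.0001
v1 red [(368, [17.9, 66.7], [0, 53, 29, 28]), (1185, [15.9, 135.5], [0, 114, 38, 45]), (452, [438.6, 163.2], [426, 153, 26, 22])]
v1 yellow [(321, [133.8, 60.6], [124, 51, 20, 21]), (77, [167.5, 69.7], [165, 60, 6, 20]), (263, [144.4, 101.4], [136, 93, 18, 18]), (600, [139.3, 135.9], [132, 114, 16, 46]), (535, [167.1, 135.5], [156, 114, 23, 46]), (390, [419.6, 209.8], [408, 200, 24, 21])]
v1 green [(339, [373.6, 200.5], [363, 191, 22, 20])]
v1 blue [(290, [291.6, 58.5], [283, 49, 18, 20]), (80, [286.4, 76.2], [280, 73, 15, 7]), (227, [289.5, 99.4], [282, 91, 16, 18]), (183, [273.8, 134.5], [269, 113, 11, 46]), (231, [302.0, 134.3], [297, 113, 11, 45]), (398, [390.2, 152.8], [379, 142, 23, 22])]
v2 red [(318, [178.6, 59.6], [169, 50, 20, 21]), (65, [189.5, 76.7], [184, 74, 11, 7]), (251, [185.0, 100.4], [177, 92, 17, 18]), (447, [176.3, 135.0], [170, 113, 14, 46]), (382, [204.3, 134.7], [195, 113, 18, 46])]
v2 yellow [(313, [355.8, 61.1], [346, 51, 20, 21]), (250, [348.0, 101.5], [340, 93, 17, 18]), (439, [327.
[... 259 characters left out ...]
[508.2, 60.2], [504, 51, 8, 18]), (273, [461.2, 66.2], [452, 52, 30, 29]), (249, [493.9, 99.5], [485, 91, 18, 18]), (1845, [476.7, 134.3], [445, 113, 58, 46])]
v3 red [(314, [401.0, 59.7], [392, 50, 19, 21]), (102, [366.2, 67.0], [362, 54, 17, 25]), (259, [389.1, 100.5], [381, 92, 18, 18]), (565, [365.1, 134.4], [354, 113, 24, 46]), (614, [393.1, 135.3], [385, 114, 16, 46])]
v3 yellow [(141, [508.0, 71.5], [503, 60, 9, 23]), (422, [505.4, 142.0], [494, 115, 18, 44])]
v3 green [(276, [242.2, 59.6], [234, 50, 18, 20]), (80, [245.3, 76.9], [238, 74, 15, 7]), (211, [243.5, 100.4], [236, 92, 16, 17]), (177, [230.0, 135.2], [225, 114, 11, 45]), (146, [258.6, 135.1], [254, 114, 10, 45])]
v3 blue []
```

View pics/v2.png

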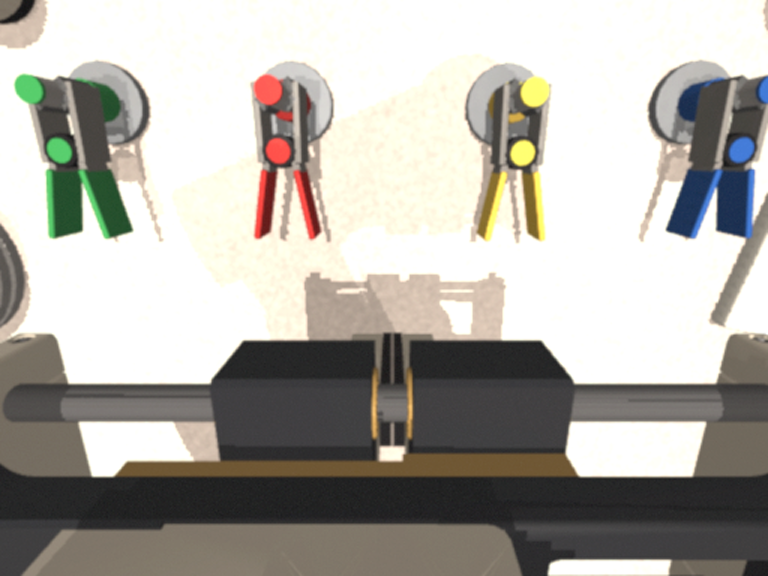

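```bash
python3 - <<'E'
from seg import *
import pickle
C={}
for n in("v1","v2","v3"):
    s,f=pickle.load(open(n+".pkl","rb"));C[n]=cam(f,s)
np.set_printoptions(precision=4,suppress=True)
D={"yellow":("v1","v2",(133.8,60.6),(355.8,61.1),(144.4,101.4),(348,101.5)),
"red":("v2","v3",(178.6,59.6),(401,59.7),(185,100.4),(389.1,100.5)),
"green":("v2","v3",(19.7,59),(242.2,59.6),(39.1,99.8),(243.5,100.4)),
"blue":("v1","v2",None,None,(289.5,99.4),(493.9,99.5))}
for k,(a,b,t1,t2,p1,p2) in D.items():
    P,e=tri(C[a],p1,C[b],p2)
    T=tri(C[a],t1,C[b],t2)[0] if t1 else None
    print(k,"pin",P,round(e,5),"tip",T, "pin above seat mid:", None if T is None else (P[2]-T[2]+.049-.0165)*1000)
# handle end heights from blob top face? red: handle outer ends
E
```

```text
yellow pin [ 0.5922 -0.0938  0.0694] 8e-05 tip [ 0.6302 -0.0937  0.0837] pin above seat mid: 18.212986741880073
red pin [0.5935 0.0814 0.0695] 3e-05 tip [0.6315 0.081  0.0835] pin above seat mid: 18.43135461586232
green pin [0.594  0.2375 0.0701] 0.00036 tip [0.6319 0.2372 0.0839] pin above seat mid: 18.745420781350138
blue pin [ 0.5943 -0.2495  0.0701] 1e-05 tip None pin above seat mid: None
```

Relative to the stem tips, the pins sit about 18.2 to 18.7 mm above the seats and exactly 38 mm from the stem axes. The heights aren't creeping, so that's good. Now the keys, yellow first at (0.456, -0.4287).

step_arm:
  commands: "-4 46 0 0 0 0; -4 46 0 0 0 0; -4 46 0 0 0 0; -4 46 0 0 0 0; -4 46 0 0 0 0; -4 46 0 0 0 0; -4 46 0 0 0 0; -4 46 0 0 0 0"

```text
t: 49.72
eef_pos: [0.4771, -0.1506, 0.2483]
ee_rot: [3.142, -0.001, -0.002]
force: [0.9, 0.6, -0.7]
width: 0.0003
```

step_arm:
  commands: "-4 46 0 0 0 0; -4 46 0 0 0 0; -4 46 10 0 0 0; -4 46 20 0 0 0; -3 46 40 0 0 0; -3 46 40 0 0 0; 0 3 40 0 0 0; 0 0 0 0 0 0"

```text
t: 50.72
eef_pos: [0.4527, -0.4273, 0.0947]
ee_rot: [-3.138, 0.006, -0.003]
force: [-0.3, 0.3, 0.3]
width: 0.0006
```

```bash
python3 plan.py 0.456 -0.4287 0.075 0 2; python3 look.py w32
```

```text
now [ 0.4527 -0.4273  0.0947] [-3.1382  0.006  -0.0033] w 0.0006 t 50.725
1.7 0.7 9.9 0 0 -0.0017; 1.7 0.7 9.9 0 0 -0.0017
[ 0.4527 -0.4273  0.0947] [-3.1382  0.006  -0.0033] 50.725 0.0006
```

View pics/w32.png

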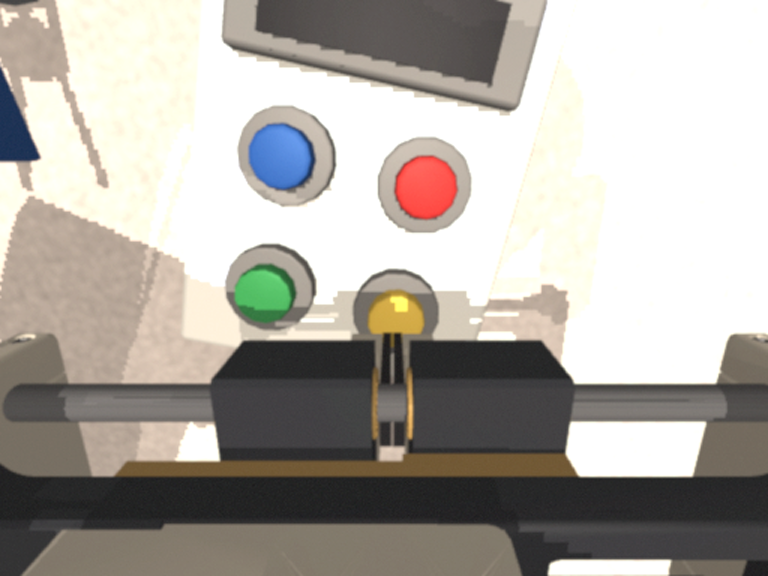

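step_arm:
  commands: "1.7 0.7 10 0 0 0; 1.7 0.7 10 0 0 0; 0 0 0 0 0 0; 0 0 0 0 0 0"

```text
t: 51.28
eef_pos: [0.4597, -0.4285, 0.0783]
ee_rot: [3.141, -0.0, 0.0]
force: [-0.1, -0.5, 0.6]
width: 0.0005
```

step_arm:
  commands: "0 0 4 0 0 0; 0 0 3 0 0 0; 0 0 3 0 0 0; 0 0 0 0 0 0"

```text
t: 51.78
eef_pos: [0.4593, -0.4286, 0.0677]
ee_rot: [-3.141, 0.0, -0.0]
force: [1.1, -0.0, 3.1]
width: 0.0006
```

step_arm:
  commands: "-3.5 0 -4 0 0 0; 0 0 4 0 0 0; 0 0 2 0 0 0; 0 0 2 0 0 0; 0 0 0 0 0 0"

```text
t: 52.4
eef_pos: [0.4559, -0.4289, 0.0639]
ee_rot: [3.141, -0.0, -0.0]
force: [0.0, -1.4, 3.4]
width: 0.0006
```

step_arm:
  commands: "0 0 1.5 0 0 0; 0 0 1.5 0 0 0; 0 0 0 0 0 0"

```text
t: 52.78
eef_pos: [0.456, -0.429, 0.063]
ee_rot: [3.14, -0.001, 0.0]
force: [-4.7, 2.2, 19.9]
width: 0.0001
```

```bash
python3 - <<'E'
from h import *
fs=grab_frame("side")
b=cv2.resize(fs["frame"][95:165,230:350],None,fx=6,fy=6,interpolation=cv2.INTER_CUBIC);cv2.imwrite("pics/s33.png",cv2.convertScaleAbs(b,alpha=1.6)[:,:,::-1])
E
```

```text
(no output)
```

View pics/s33.png

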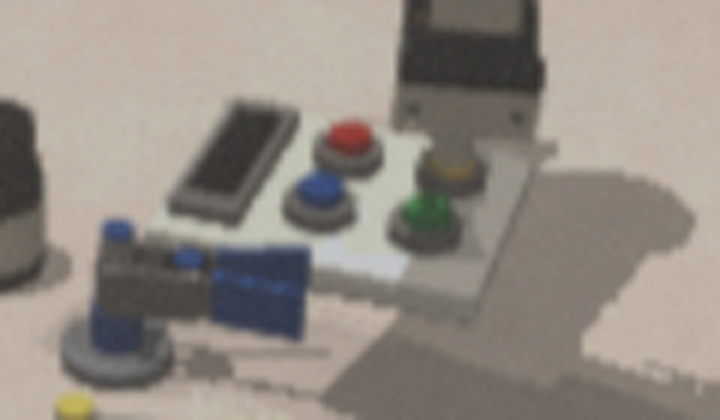

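The yellow key is visibly down while the others stand up. I'll let it up and go to green (0.469, -0.366).

step_arm:
  commands: "0 0 -8 0 0 0; 0 0 -17 0 0 0; 0 0 -5 0 0 0; 4.4 -21 0 0 0 0; 4.4 -21 0 0 0 0; 4.4 -21 0 0 0 0; 0 0 0 0 0 0; 0 0 0 0 0 0"

```text
t: 53.82
eef_pos: [0.4694, -0.3652, 0.0909]
ee_rot: [3.142, -0.0, 0.001]
force: [-0.1, 0.6, 0.3]
width: 0.0007
```

```bash
python3 plan.py 0.469 -0.3663 0.074 0 2
```

```text
now [ 0.4694 -0.3652  0.0909] [ 3.1415e+00 -1.0000e-04  7.0000e-04] w 0.0007 t 53.825
-0.2 0.6 8.4 0 0 0.0004; -0.2 0.6 8.4 0 0 0.0004
```

step_arm:
  commands: "0 0.5 10 0 0 0; 0 0.5 8 0 0 0; 0 0 4 0 0 0; 0 0 3 0 0 0; 0 0 2 0 0 0; 0 0 0 0 0 0"

```text
t: 54.58
eef_pos: [0.4688, -0.3668, 0.0639]
ee_rot: [3.142, 0.0, -0.0]
force: [-2.9, -0.7, 3.7]
width: 0.0005
```

step_arm:
  commands: "0 0 1.5 0 0 0; 0 0 1.5 0 0 0; 0 0 0 0 0 0"

```text
t: 54.95
eef_pos: [0.4691, -0.3668, 0.063]
ee_rot: [3.141, -0.001, 0.0]
force: [-8.1, 3.2, 20.2]
width: 0.0006
```

```bash
python3 - <<'E'
from h import *
fs=grab_frame("side")
b=cv2.resize(fs["frame"][95:165,230:350],None,fx=6,fy=6,interpolation=cv2.INTER_CUBIC);cv2.imwrite("pics/s34.png",cv2.convertScaleAbs(b,alpha=1.6)[:,:,::-1])
E
```

```text
(no output)
```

View pics/s34.png

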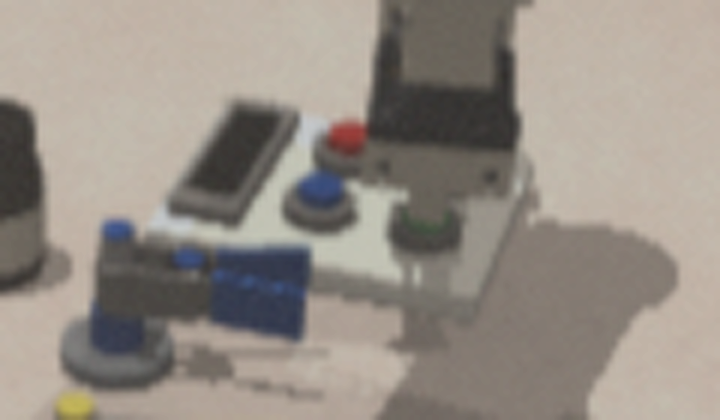

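Green is down. Letting it up, then blue.

step_arm:
  commands: "0 0 -8 0 0 0; 0 0 -17 0 0 0; 0 0 -5 0 0 0; 21 4 0 0 0 0; 21 4 0 0 0 0; 20.5 4 0 0 0 0; 0 0 0 0 0 0; 0 0 0 0 0 0"

```text
t: 56.0
eef_pos: [0.5311, -0.3784, 0.0905]
ee_rot: [-3.141, 0.001, -0.001]
force: [-0.5, -0.2, 0.3]
width: 0.0006
```

```bash
python3 plan.py 0.532 -0.3793 0.074 0 2
```

```text
now [ 0.5311 -0.3784  0.0905] [-3.1411e+00  6.0000e-04 -6.0000e-04] w 0.0006 t 56.0
0.5 0.4 8.3 0 0 -0.0003; 0.5 0.4 8.3 0 0 -0.0003
```

step_arm:
  commands: "0.5 0.4 10 0 0 0; 0 0.4 8 0 0 0; 0 0 4 0 0 0; 0 0 3 0 0 0; 0 0 2 0 0 0; 0 0 0 0 0 0"

```text
t: 56.75
eef_pos: [0.5318, -0.3795, 0.0639]
ee_rot: [-3.141, 0.001, -0.0]
force: [-2.4, 1.3, 2.0]
width: 0.0004
```

step_arm:
  commands: "0 0 1.5 0 0 0; 0 0 1.5 0 0 0; 0 0 0 0 0 0"

```text
t: 57.12
eef_pos: [0.5321, -0.3797, 0.0631]
ee_rot: [3.141, -0.001, 0.0]
force: [-7.1, 4.8, 18.9]
width: 0.0006
```

```bash
python3 - <<'E'
from h import *
fs=grab_frame("side")
b=cv2.resize(fs["frame"][95:165,230:350],None,fx=6,fy=6,interpolation=cv2.INTER_CUBIC);cv2.imwrite("pics/s35.png",cv2.convertScaleAbs(b,alpha=1.6)[:,:,::-1])
E
```

```text
(no output)
```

View pics/s35.png

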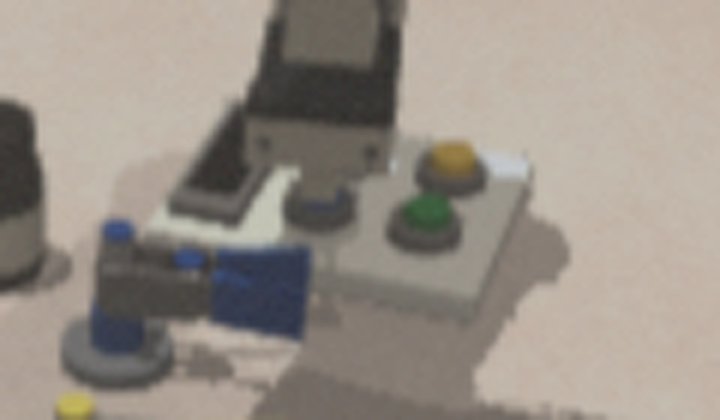

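Blue is down. Letting it up and moving clear for a last look.

step_arm:
  commands: "0 0 -8 0 0 0; 0 0 -20 0 0 0; 0 0 -45 0 0 0; 0 0 -45 0 0 0; -20 0 -40 0 0 0; -25 -15 0 0 0 0; -25 -30 0 0 0 0; -20 -30 0 0 0 0"

```text
t: 58.18
eef_pos: [0.4417, -0.3039, 0.219]
ee_rot: [3.141, -0.002, -0.001]
force: [1.2, 0.7, 0.5]
width: 0.0003
```

step_arm:
  commands: "0 0 0 0 0 0; 0 0 0 0 0 0; 0 0 0 0 0 0"

```text
t: 58.55
eef_pos: [0.4428, -0.3049, 0.2187]
ee_rot: [3.141, -0.0, -0.001]
force: [0.4, -1.0, -0.6]
width: 0.0006
```

```bash
python3 look.py w40; python3 - <<'E'
from h import *
fs=grab_frame("side");ft=grab_frame("top")
b=cv2.resize(fs["frame"][90:330,130:350],None,fx=2.4,fy=2.4,interpolation=cv2.INTER_CUBIC);cv2.imwrite("pics/s40.png",cv2.convertScaleAbs(b,alpha=1.6)[:,:,::-1])
E
```

```text
[ 0.4428 -0.3049  0.2187] [ 3.1415e+00 -2.0000e-04 -6.0000e-04] 58.55 0.0006
```

View pics/s40.png

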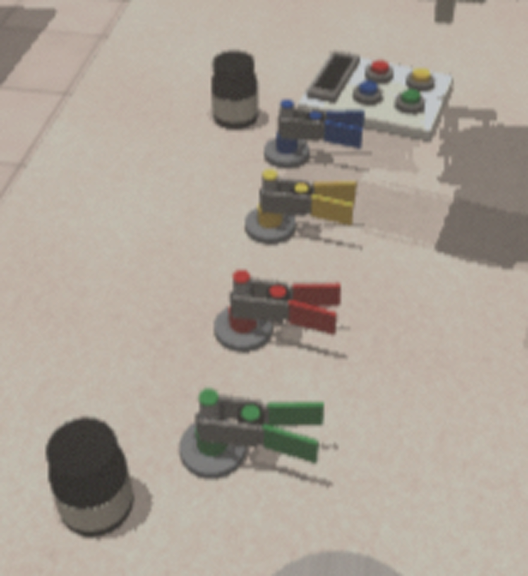

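View pics/w40.png

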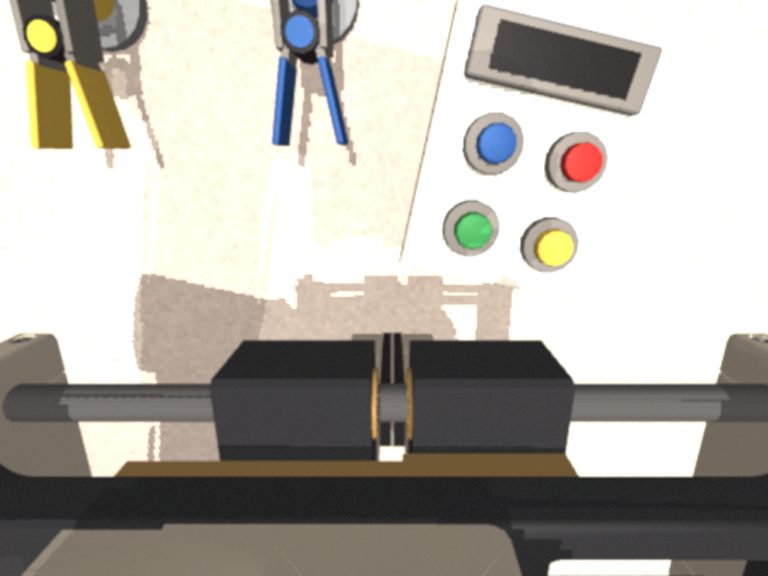

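All four clamps hold level on their own stems, all four keys are up, the jars and weights are where they were, and the robot is clear. Handing in.

```bash
python3 -c "
from station import *
print(job_done())"
```

```text
the job is handed in; nothing more can be done
None
```

The job is done and handed in at about 59 s of the 208 s allowed. I pressed blue, clipped all four loggers (blue, red, yellow, green) onto the stems of their own colour, then pressed yellow, green and blue again. I never went near red.

**Last checks**
- **Clamps:** all four hold level above their collars. The pins are 38 mm from the stem axes for red, yellow and green. Measured against the stem tips, those three pins sit 18.2–18.7 mm above the seats; for blue I got the pin's height only, and it matches the others.
- **Keys:** each of the four presses (two of them blue) met its hard stop and looked fully down in the side picture. All four keys are up again.
- **Bystanders:** neither jar was touched, and both look as they did at the start in the last side picture. I kept clear of the weights, but only their edge shows in that picture.

**What disagreed**
- **Blue clamp:** it slipped about 4 mm back and 2 mm down in the grip while I was pushing it on, probably the grip slackening. I corrected for it before letting go.
- **Pin heights:** without the stem-tip reference, the camera puts the pins about 1 mm lower, at 17–18 mm. That is still inside the 16–24 mm range but near its lower end.
- **Key tops:** they measured 39 mm high by camera, but the keys made contact as if they stood about 4 mm higher, so I trusted the contact force.

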